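# Move the spray cans from the crate into the child-safe cupboard

## Task

Put all the spray cans from the plywood crate away in the white bench cupboard: the cupboard door opens only a hand's width before a hidden safety catch holds it, so push the catch down through the gap while you pull the door open. Lift the crate's loose cover off, stand every can upright in a compartment of the rack on the inside of the door, lay the cover squarely back on the crate and shut the door fully. Do not tip a can over or push the other things on the bench about.

Things in the scene. Friction and masses are not known exactly. Their poses are not given: they have to be found in the camera images.
- cupboard: White bench cupboard, fixed. Origin on the bench under the middle of the closed door's front face; x points into it, z up. Carcass 330 mm wide (y), from x = 22 to 220 mm, top 280 mm above the bench; fixed stock stands on its top beyond x = 130 mm. Upright hinge line at x = 0, y = +160 mm
- keeper (a point): Steel keeper fixed under the front edge of the cupboard's top: 8 mm in x, 56 mm in y, its lower edge 253 mm above the bench; the point is the middle of that edge, 26 mm behind the closed door's front face. Axes of the cupboard
- door (a joint): Door angle, rad: 0 shut, grows as it swings towards the robot (clockwise from above) to 1.75; starts at 0 to 0.05. Unless the catch is pressed it stops at about 0.2. Friction (0.15 N m) keeps it where left. Push its front to shut it: the catch's sloped nose rides under the keeper by itself (5 to 10 N)
- hinge (a point): Hinge line at the door's top (280 mm up). Turns with the door: -y runs along the door from hinge to free edge, x from its front face to its inner face. The panel is 318 mm wide (y = -1 to -319 mm), 18 mm thick (x = 0 front, 18 mm inner face), 17 to 280 mm above the bench
- door_handle (a point): Steel bar handle on the door's front, near the free edge: upright bar 11 mm in diameter, 202 to 272 mm above the bench, 35 mm off the face on two stems, 298 mm from the hinge. The point is on its axis 240 mm up; it can be pinched from above. Same axes as hinge
- catch_pad (a point): Where to press the catch: a white plate on the door's inner face, 30 mm wide, 243 mm from the hinge, reaching 68 mm inwards, its top 30 mm below the door's top. A hook at its inner end, 62 mm from the inner face, stops at the keeper; door ajar there, some 50 mm lie open from above between panel and keeper. The point is 25 mm from the inner face and sinks with the plate
- catch (a joint): How far the catch plate is pressed straight down, m: 0 at rest, 0.016 at its stop; from 0.010 on it clears the keeper. Spring 2 N at rest, 4.5 N at 0.010, 6 N at the stop. Hold it down until the door is past about 0.3 rad; one finger can do so close to the inner face while the other is outside the door
- rack_floor (a point): Centre of the floor of the open steel rack inside the door: 72 mm (x) by 198 mm (y) outside, walls 4 mm, 41 mm above the floor; two dividers make three equal bays, 64 by 61 mm, at y = -64.7, 0, +64.7 mm. The floor is 90 mm above the bench; the point is 62 mm from the door's front face, 113 mm from the hinge. Same axes as hinge
- crate: Open plywood crate, fixed, 150 mm (x) by 226 mm (y), 186 mm high, walls and floor 8 mm; three bays along y (centres -70, 0, +70 mm) parted by low dividers 68 mm high, each with one can or none, standing up to 15 mm off the bay's centre. Origin at the centre of its underside, z up
- cover: Loose flat plywood cover, 170 mm (x) by 246 mm (y), 10 mm thick, about 0.25 kg, lying on the crate's rim. Origin at the centre of its underside (186 mm above the bench when on the crate), z up
- cover_grip (a point): Middle of the cover's wooden grip: a bar 110 mm long (y), 18 mm wide (x), 16 mm high, its middle 52 mm above the cover's underside, on two posts at its ends. Axes of the cover
- can_a: Aerosol can, 170 mm tall: body 50 mm in diameter, above 138 mm a white cap 32 mm in diameter to grip from above; about 0.18 kg. Origin at the centre of its underside, z up its axis. Upright on the crate's floor at the start (top below the rim), or absent. All cans look alike
- can_b: Aerosol can, 170 mm tall: body 50 mm in diameter, above 138 mm a white cap 32 mm in diameter to grip from above; about 0.18 kg. Origin at the centre of its underside, z up its axis. Upright on the crate's floor at the start (top below the rim), or absent. All cans look alike
- can_c: Aerosol can, 170 mm tall: body 50 mm in diameter, above 138 mm a white cap 32 mm in diameter to grip from above; about 0.18 kg. Origin at the centre of its underside, z up its axis. Upright on the crate's floor at the start (top below the rim), or absent. All cans look alike
- hammer: Hammer, loose on the bench, not part of the job; leave it alone
- wrench: Steel wrench, loose on the bench, not part of the job; leave it alone
- screwdriver: Screwdriver, loose on the bench, not part of the job; leave it alone
- screw_jar: Glass jar, 72 mm in diameter, 85 mm high, loose on the bench, not part of the job; leave it alone
- tape_measure: Tape measure, 70 by 40 by 65 mm, loose on the bench, not part of the job; leave it alone
- oil_bottle: Grey bottle, 70 mm in diameter, 170 mm high, loose on the bench, not part of the job; leave it alone
- sanding_block: Cork sanding block, 110 by 60 by 35 mm, loose on the bench, not part of the job; leave it alone

How it is judged:
By the outcome, as a careful person would: the job done as asked, in the order asked, and still so for the second after the job is handed in, with the robot touching nothing.
Of can_a, can_b, can_c only 2 to 3 are there at a start; the rules pass over those that are not, and their reading is None.
At some moment in a run one of cover may be knocked a few centimetres aside while the robot is not near it.
It also fails if it takes over 210 s, if anything falls off the work surface, if the arm or the gripper's body presses on something with over 40 N, if the wrist force passes 120 N, or if a joint passes its speed limit or range.

## Robot

A 7-joint arm with a two-finger parallel gripper is mounted at the origin on the work surface. World frame = base frame: x ahead of the robot, y to its left, z up, the work surface at z = 0. Lengths are in mm, angles in rad, forces in N, time in s.
With the tool pointing down it reaches from about 400 to 875 mm from the base axis. Payload 4.4 kg.
Tool frame: the origin (TCP) lies between the finger pads; the fingertips stand 22 mm ahead of it and the grasp point (between the pads) lies 3 mm ahead of it; z points along the fingers, y is the line along which they close (so a half turn about z gives the same grasp; the last joint's range is limited). The gripper opens to 85 mm and grips with 20 to 120 N. Pads are 22 mm wide; open, the fingers measure 114 mm over their backs; the gripper's body (76 mm by 85 mm) begins 54 mm behind the grasp point. The pads swing forward as they close: fully open they stand 13 mm farther back than shut.
Start: joints at [1.11, 0.628, 0.038, 1.517, -0.027, 0.996, -0.02], TCP at [250.033, -600.001, 253.313] pointing down, gripper open.
Joint ranges: [-3.06, 3.06], [-0.37, 2.12], [-1.25, 1.32], [0.18, 2.47], [-1.1, 4.24], [0.23, 1.98], [-2.94, 2.94]. Speed limits (rad/s): [2.57, 2.57, 3.14, 3.14, 3.14, 3.14, 3.14].

## Interface

Orientations are given as [roll, pitch, yaw] about the fixed x, y, z axes, in that order (R = Rz(yaw) Ry(pitch) Rx(roll)).
In Python, from cell import ctrl gives the robot as it stands.
- The arm moves only by the tool step_arm, never from a script. Its argument "plan" is a list of rows, each an object of numbers: "dx", "dy", "dz": the shift along the tool's x, y, z scaled (see below); "ax", "ay", "az": the turn, a rotation vector about the tool's x, y, z scaled (see below); "gripper": the opening, from 0 (shut) to 1 (fully open). A call has 1 to 20 rows; each row shifts and turns the commanded pose from where the row before left it, along the tool's axes as they then stand; what a row does not reach is not made up. The controller multiplies each number of a shift by 0.3 m and each number of a turn by 90 degrees. A row lasts 1/8 s, in which the tool goes at most 62.5 mm and 10.7 degrees, less where a joint would pass 70% of its speed; a pose out of reach is approached as far as the arm can. A call with a number of a shift or a turn outside -1 to 1 is refused whole. A call with a gripper value outside its range is refused whole. The fingers move at their own pace and stop on an object; the grip force is fixed at half the most. Time passes only in rows, so rows that do not move let the fingers close. It gives the time, the measured TCP pose, the force, the opening and the grip force at its end, in the units of the state.
- ctrl.read_state(): the state, without advancing time (a new reading comes with each control period).
- ctrl.get_image(name): name is "scene" or "side" or "wrist"; returns a dict with "color" (480x640x3 uint8, red, green, blue), "range_z" (480x640 float32, mm along the optical axis (not along the pixel's ray), 0 where there is no reading), "fx", "fy", "cx", "cy" (pixels), "T" (4x4, takes a point from camera to world coordinates); the wrist camera has in their place "T_tool_cam" (4x4, takes a point from camera to tool coordinates, whose origin is the TCP and whose axes are the flange's). Camera axes: x right, y down, z forward; pixel columns grow to the right and rows downward; lengths in mm; the calibration is good to about 2 mm. A picture is of the moment at which its call begins: read the wrist's pose just before it.
- ctrl.finish_job(): hands the job in; it is judged then, once.
The state is a dict: "clock": time; "qpos": joint angles; "qd": joint speeds; "tau": joint torques, N m; "eef_pos": TCP position; "tool_rot": TCP orientation; "force": force on the tool from outside, world axes, zero at the start; "torque": the same for the moment, N m; "width": finger opening in mm; "gripper_force": force on a finger pad.
Only numpy, scipy, OpenCV 4.12 (cv2) and the standard library are available. Lean on these libraries where they do the work, as an engineer would, in place of code of your own. Each camera call takes 0.05 s, during which the arm holds its last target. There are 200 camera calls.

## Working session

There is one attempt and no reset: what is moved stays moved. The work goes in short steps, Python scripts to look and compute and a tool call to move; the robot and the scene stay as the last step left them, time stands still between calls to the robot, and variables do not carry over. Pictures are saved under pics/ and viewed, at most 14 in all, crops included, and the job is handed in when it is done.

Besides the shell and the picture viewer there is one more tool, called after "Call:" as name(argument=value, ...), one argument or row to a line, values as JSON. step_arm: Moves the arm, as the interface text tells. Shifts and turns lie within -1 to 1; 1 stands for 0.3 m of shift or 90 degrees of turn. Its arguments: {"type":"object","properties":{"plan":{"type":"array"}},"required":["plan"]}

```bash
ls; mkdir -p pics; cat > h.py <<'E'
import numpy as np, cv2
from cell import ctrl
from scipy.spatial.transform import Rotation as R
def snap(n,f=None):
    s=ctrl.read_state(); im=ctrl.get_image(n)
    if n=='wrist':
        T=np.eye(4);T[:3,:3]=R.from_euler('xyz',s['tool_rot']).as_matrix();T[:3,3]=s['eef_pos'];im['T']=T@im['T_tool_cam']
    if f: cv2.imwrite('pics/'+f,im['color'][:,:,::-1])
    return im
def cloud(im):
    z=im['range_z'];v,u=np.mgrid[:480,:640]
    P=np.stack([(u-im['cx'])/im['fx']*z,(v-im['cy'])/im['fy']*z,z],-1)
    P=P@im['T'][:3,:3].T+im['T'][:3,3];P[z<=0]=np.nan
    return P
E
python3 - <<'E'
from h import *
for n in('scene','side'):
    im=snap(n,n+'0.png');np.savez(n+'0.npz',P=cloud(im),c=im['color']);print(n,im['T'].round(2).tolist(),im['fx'])
s=ctrl.read_state();print(s)
E
```

```text
pics
scene [[0.99, 0.14, -0.04, 549.62], [0.14, -0.94, 0.3, -403.19], [0.01, -0.3, -0.95, 1447.94], [0.0, 0.0, 0.0, 1.0]] 454.1235277656936
side [[0.24, -0.93, 0.29, 128.24], [-0.97, -0.23, 0.06, -96.67], [0.01, -0.3, -0.96, 1424.84], [0.0, 0.0, 0.0, 1.0]] 498.6167888647484
{'clock': 0.1, 'qpos': array([ 1.11015695,  0.6292475 ,  0.03847774,  1.5182488 , -0.02700512,
        0.99632158, -0.01998064]), 'qd': array([-1.31162769e-03, -1.74811651e-03, -9.62533125e-05, -1.71057101e-03,
       -7.68761160e-04, -1.55053985e-04, -1.39434988e-03]), 'tau': array([ 3.23005806e-03, -5.64522994e+01,  1.23060130e+00, -1.93970954e+01,
        1.13726850e-02,  5.43979229e-03,  1.99390136e-06]), 'eef_pos': array([ 249.84220186, -599.50386312,  252.49174635]), 'tool_rot': array([-3.13988659e+00,  3.16858006e-05,  3.94829735e-01]), 'force': array([-0.19100684, -0.09160196,  0.17355117]), 'torque': array([ 0.00096216, -0.01280482, -0.02317316]), 'gripper_force': 0.0, 'width': 85.3726555667389}
```

View pics/scene0.png

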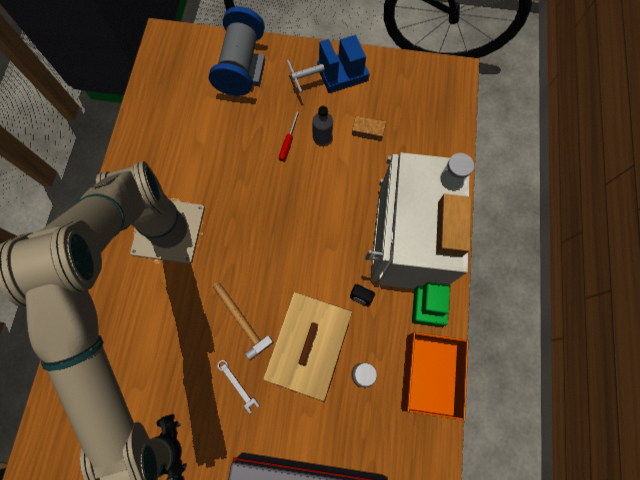

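View pics/side0.png

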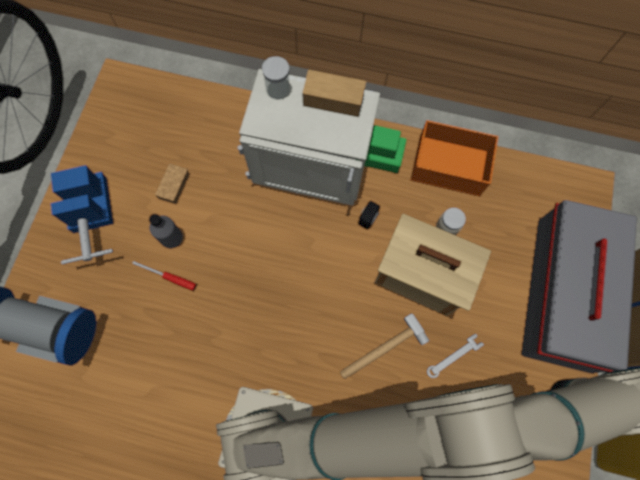

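The scene view shows the cupboard at about (425,215) with its door facing left and the handle near (373,255). The covered crate is at (308,345) with its grip at (309,343). The hammer, wrench, jar and tape measure lie around the crate.

```bash
python3 - <<'E'
from h import *
for n in('scene','side'):
    d=np.load(n+'0.npz');P=d['P'];z=P[...,2]
    def rect(m,name):
        nn,l,st,c=cv2.connectedComponentsWithStats(m.astype(np.uint8))
        for i in range(1,nn):
            if st[i,4]<30: continue
            p=P[l==i];r=cv2.minAreaRect(p[:,:2].astype(np.float32))
            print(n,name,st[i,4],'c',np.round(r[0],1),'sz',np.round(r[1],1),'ang',round(r[2],1),'z',np.median(p[:,2]).round(1),'px',c[i].round())
    inb=(P[...,0]>250)&(P[...,0]<950)&(P[...,1]>-700)&(P[...,1]<300)
    rect(inb&(abs(z-196)<7),'cover'); rect(inb&(abs(z-246)<7),'grip?'); rect(inb&(abs(z-280)<7),'cup')
    rect(inb&(z>12)&(z<180),'low')
E
```

```text
scene cover 49 c [765.8 -79.2] sz [103.5   3. ] ang 1.8 z 196.2 px [405. 272.]
scene cover 31 c [856.5 -76.8] sz [67.6  2.4] ang 0.8 z 196.5 px [437. 276.]
scene cover 5571 c [ 523.4 -314.3] sz [246.7 170.2] ang 79.7 z 196.5 px [308. 346.]
scene grip? 78 c [836.2 -77.4] sz [150.2   2.7] ang 1.3 z 246.2 px [435. 271.]
scene grip? 298 c [ 523.5 -314.6] sz [109.6  17.4] ang 79.7 z 246.2 px [308. 343.]
scene cup 5643 c [809.   87.1] sz [199.1 333.7] ang 1.5 z 280.4 px [423. 213.]
scene cup 783 c [693.6  83. ] sz [318.8  25.1] ang 89.7 z 280.2 px [390. 208.]
scene low 100 c [728.9 158.2] sz [ 14.6 165.1] ang 3.6 z 93.5 px [395. 204.]
scene low 436 c [681.7 113.5] sz [  9.5 267.9] ang 0.7 z 98.3 px [379. 215.]
scene low 2312 c [ 803.4 -106.1] sz [131.6 287.4] ang 70.4 z 108.7 px [421. 294.]
scene low 347 c [ 664.3 -128.1] sz [44.5 69.3] ang 71.5 z 63.8 px [362. 294.]
scene low 668 c [ 310.5 -275.6] sz [ 87.7 193.4] ang 47.1 z 24.6 px [249. 331.]
scene low 927 c [ 884.2 -337.3] sz [131.  220.6] ang 0.0 z 77.7 px [417. 369.]
scene low 505 c [ 693.9 -366.5] sz [67.1 68.1] ang 7.6 z 84.2 px [3
[... 574 characters left out ...]
up 7344 c [790.6  82. ] sz [241.8 330.5] ang 1.4 z 280.0 px [308. 125.]
side low 1472 c [ 877.  -137.4] sz [101.6 111.5] ang 1.1 z 89.8 px [386. 149.]
side low 1567 c [ 882.5 -343. ] sz [134.7 221.7] ang 0.1 z 66.3 px [454. 174.]
side low 2412 c [687.3  79.2] sz [ 33.8 333.1] ang 5.4 z 103.8 px [302. 182.]
side low 397 c [ 663.1 -132.2] sz [43.4 70.8] ang 72.1 z 62.7 px [369. 214.]
side low 7815 c [ 579.1 -663.1] sz [425.5  73.8] ang 0.0 z 166.6 px [556. 283.]
side low 557 c [ 691.9 -368.2] sz [66.6 67.9] ang 25.4 z 83.1 px [452. 221.]
side low 1000 c [ 453.4 -302.6] sz [226.   14.1] ang 76.0 z 80.0 px [417. 294.]
side low 825 c [ 309.4 -277.2] sz [ 87.5 196.9] ang 46.2 z 24.0 px [399. 339.]
```

```bash
cat >> h.py <<'E'
def rows(tgt,yaw,n,s=None,tilt=None):
    """n equal rows (units) taking the tool from the measured pose to tgt, pointing down at yaw"""
    s=s or ctrl.read_state(); p=np.array(s['eef_pos']); A=R.from_euler('xyz',s['tool_rot']); B=R.from_euler('xyz',[np.pi,0,yaw])
    w=(A.inv()*B).as_rotvec()/n
    M=sum((A*R.from_rotvec(w*k)).as_matrix() for k in range(n))
    d=np.linalg.solve(M,np.array(tgt)-p)
    a=np.degrees(w)/90
    print(n,'rows d',(d/300).round(4),'a',a.round(4),'|mm',np.linalg.norm(d).round(1),'deg',np.degrees(np.linalg.norm(w)).round(2))
def where():
    s=ctrl.read_state();print('t',round(s['clock'],1),'pos',np.round(s['eef_pos'],1),'rot',np.round(s['tool_rot'],3),'F',np.round(s['force'],1),'w',round(s['width'],1),'gf',round(s['gripper_force'],1));return s
try:
    C=np.load('cup.npz');H=C['H'];Y=float(C['yaw'])
except Exception: H=None
def door(th,s,off,z=0):
    "world point on door: s from hinge, off mm from front face inwards"
    y=Y-th; x=np.array([np.cos(y),np.sin(y)]);v=np.array([-np.sin(y),np.cos(y)])
    return np.array([*(H+x*off-v*s),z])
E
python3 - <<'E'
from h import *
from h import *
for n in('scene','side'):
    d=np.load(n+'0.npz');P=d['P'];z=P[...,2]
    m=(abs(z-280)<5)&(P[...,0]>660)&(P[...,0]<930)&(P[...,1]>-120)&(P[...,1]<290)
    top=P[m&(P[...,0]>730)]
    # side edges of carcass (y extremes per x bin) and front edge of door per y bin
    for nm,sel,a,b,f,rng in(('ymax',top,0,1,np.max,np.arange(735,850,6)),('ymin',top,0,1,np.min,np.arange(735,850,6)),('front',P[m],1,0,np.min,np.arange(-65,235,6)),('doorback',P[m&(P[...,0]<718)],1,0,np.max,np.arange(-65,235,6))):
        pts=[]
        for r in rng:
            q=sel[abs(sel[:,a]-r)<3]
            if len(q): pts.append((r,f(q[:,b])))
        pts=np.array(pts);k=np.polyfit(pts[:,0],pts[:,1],1);print(n,nm,k.round(4),'at mid',np.polyval(k,[rng[0],rng[-1]]).round(1),'res',np.std(np.polyval(k,pts[:,0])-pts[:,1]).round(2))
    hd=P[(z>255)&(z<276)&(P[...,0]>610)&(P[...,0]<690)&(P[...,1]<0)&(P[...,1]>-110)]
    print('handle',len(hd),np.nanmedian(hd,0).round(1),np.nanmin(hd,0).round(1),np.nanmax(hd,0).round(1))
E
```

```text
scene ymax [-1.857000e-01  3.929662e+02] at mid [256.5 235.3] res 19.64
scene ymin [ 2.62000e-02 -9.95744e+01] at mid [-80.3 -77.3] res 0.6
scene front [-4.500000e-03  6.853298e+02] at mid [685.6 684.3] res 3.26
scene doorback [-1.100000e-03  7.169469e+02] at mid [717.  716.7] res 0.76
handle 90 [683.8 -53.6 270.3] [647.4 -74.7 255.1] [689.4  -2.1 275.7]
side ymax [2.220000e-02 2.282443e+02] at mid [244.6 247.1] res 0.82
side ymin [ 2.17000e-02 -9.94777e+01] at mid [-83.6 -81.1] res 0.75
side front [-5.300000e-03  6.852377e+02] at mid [685.6 684. ] res 1.54
side doorback [4.000000e-04 7.168111e+02] at mid [716.8 716.9] res 0.96
handle 177 [684.4 -48.3 268.6] [645.6 -79.3 255.1] [ 6.90e+02 -2.00e-01  2.76e+02]
```

Call:
step_arm(
  plan=[
    {"dz":-0.15},
    {"dz":-0.15},
    {"dz":-0.15},
    {"dz":-0.1},
  ],
)

```text
invalid input
```

```bash
python3 - <<'E'
import numpy as np
np.savez('cup.npz',H=np.array([684.3,241.]),yaw=.023)
E
python3 - <<'E'
from h import *
p=door(.018,298,-35,258);print(p)
where()
E
```

```text
[650.79043129 -57.17127428 258.        ]
t 0.1 pos [ 249.8 -599.5  252.5] rot [-3.14   0.     0.395] F [-0.2 -0.1  0.2] w 85.4 gf 0.0
```

Call:
step_arm(
  plan=[
    {"dx":0,"dy":0,"dz":-0.15,"ax":0,"ay":0,"az":0,"gripper":0.5},
    {"dx":0,"dy":0,"dz":-0.2,"ax":0,"ay":0,"az":0,"gripper":0.5},
    {"dx":0,"dy":0,"dz":-0.2,"ax":0,"ay":0,"az":0,"gripper":0.5},
    {"dx":0,"dy":0,"dz":-0.1,"ax":0,"ay":0,"az":0,"gripper":0.5},
  ],
)

```text
clock: 0.6
eef_pos: [250.2, -600.6, 452.0]
tool_rot: [3.137, -0.0, 0.395]
force: [0.3, -0.4, -0.1]
width: 42.2
gripper_force: 0.0
```

```bash
python3 - <<'E'
from h import *
rows([650.8,-57.2,380],0.005,13)
E
```

```text
13 rows d [ 0.1309 -0.115   0.0182] a [ 0.0002 -0.0001  0.0191] |mm 52.6 deg 1.72
```

Call:
step_arm(
  plan=[
    {"dx":0.131,"dy":-0.115,"dz":0.018,"ax":0,"ay":0,"az":0.019,"gripper":0.5},
    {"dx":0.131,"dy":-0.115,"dz":0.018,"ax":0,"ay":0,"az":0.019,"gripper":0.5},
    {"dx":0.131,"dy":-0.115,"dz":0.018,"ax":0,"ay":0,"az":0.019,"gripper":0.5},
    {"dx":0.131,"dy":-0.115,"dz":0.018,"ax":0,"ay":0,"az":0.019,"gripper":0.5},
    {"dx":0.131,"dy":-0.115,"dz":0.018,"ax":0,"ay":0,"az":0.019,"gripper":0.5},
    {"dx":0.131,"dy":-0.115,"dz":0.018,"ax":0,"ay":0,"az":0.019,"gripper":0.5},
    {"dx":0.131,"dy":-0.115,"dz":0.018,"ax":0,"ay":0,"az":0.019,"gripper":0.5},
    {"dx":0.131,"dy":-0.115,"dz":0.018,"ax":0,"ay":0,"az":0.019,"gripper":0.5},
    {"dx":0.131,"dy":-0.115,"dz":0.018,"ax":0,"ay":0,"az":0.019,"gripper":0.5},
    {"dx":0.131,"dy":-0.115,"dz":0.018,"ax":0,"ay":0,"az":0.019,"gripper":0.5},
    {"dx":0.131,"dy":-0.115,"dz":0.018,"ax":0,"ay":0,"az":0.019,"gripper":0.5},
    {"dx":0.131,"dy":-0.115,"dz":0.018,"ax":0,"ay":0,"az":0.019,"gripper":0.5},
    {"dx":0.131,"dy":-0.115,"dz":0.018,"ax":0,"ay":0,"az":0.019,"gripper":0.5},
  ],
)

```text
clock: 2.22
eef_pos: [651.4, -54.7, 377.5]
tool_rot: [3.141, 0.001, 0.006]
force: [-0.1, -0.9, 0.2]
width: 42.4
gripper_force: 0.0
```

```bash
python3 - <<'E'
from h import *
im=snap('wrist','w1.png');P=cloud(im);np.save('w1.npy',P)
where();rows([650.8,-57.2,258],0.005,4)
z=P[...,2]
m=(z>262)&(z<276)&(P[...,0]>600)&(P[...,0]<675)&(P[...,1]<0)&(P[...,1]>-110)
q=P[m];print(len(q),np.median(q,0).round(1),q.min(0).round(1),q.max(0).round(1))
E
```

```text
t 2.3 pos [655.4 -46.3 375.5] rot [-3.135e+00 -1.000e-03  1.300e-02] F [3.6 6.  0.2] w 42.9 gf 0.0
4 rows d [-0.004   0.0094  0.0979] a [-0.0011 -0.0002  0.0014] |mm 29.5 deg 0.16
374 [663.2 -55.8 270.8] [648.  -61.5 262.1] [674.9 -50.8 276. ]
```

View pics/w1.png

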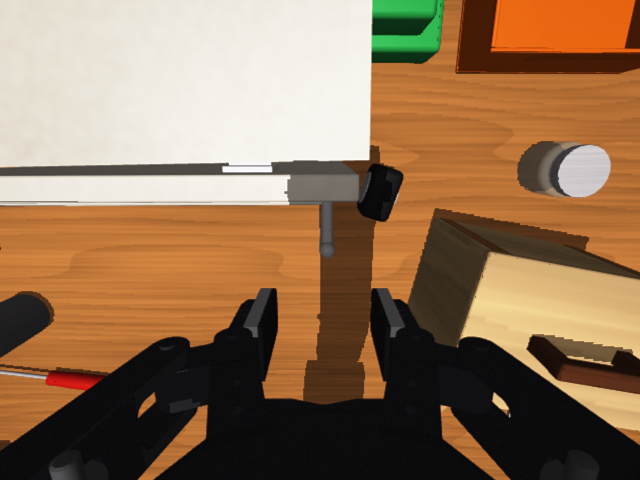

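The wrist view shows the handle bar end at about (327,250), in line with the fingers, and the white catch plate in the gap at (247,168). The arm was still swinging, so I let it settle and then go down.

Call:
step_arm(
  plan=[
    {"dx":0,"dy":0,"dz":0,"ax":0,"ay":0,"az":0,"gripper":0.5},
    {"dx":0,"dy":0,"dz":0,"ax":0,"ay":0,"az":0,"gripper":0.5},
    {"dx":0,"dy":0,"dz":0.1,"ax":0,"ay":0,"az":0,"gripper":0.5},
    {"dx":0,"dy":0,"dz":0.1,"ax":0,"ay":0,"az":0,"gripper":0.5},
    {"dx":0,"dy":0,"dz":0,"ax":0,"ay":0,"az":0,"gripper":0.5},
    {"dx":0,"dy":0,"dz":0,"ax":0,"ay":0,"az":0,"gripper":0.5},
  ],
)

```text
clock: 3.02
eef_pos: [651.0, -56.9, 319.7]
tool_rot: [3.141, -0.002, 0.005]
force: [-0.4, 0.0, 0.5]
width: 42.5
gripper_force: 0.0
```

```bash
python3 - <<'E'
from h import *
im=snap('wrist');P=cloud(im)
where();rows([650.8,-57.2,258],0.005,3)
z=P[...,2]
m=(z>255)&(z<276)&(P[...,0]>600)&(P[...,0]<680)&(P[...,1]<0)&(P[...,1]>-110)
q=P[m];print(len(q),np.median(q,0).round(1),q.min(0).round(1),q.max(0).round(1))
E
```

```text
t 3.1 pos [651.2 -56.7 320. ] rot [ 3.141e+00 -3.000e-03  6.000e-03] F [-0.6  0.3  0.8] w 42.8 gf 0.0
3 rows d [-0.0006  0.0005  0.0689] a [ 0.0001 -0.0006  0.0002] |mm 20.7 deg 0.06
805 [665.2 -56.  270.6] [648.7 -61.4 255.6] [680.  -50.7 276. ]
```

Call:
step_arm(
  plan=[
    {"dx":0.001,"dy":0,"dz":0.07,"ax":0,"ay":0,"az":0,"gripper":0.5},
    {"dx":0.001,"dy":0,"dz":0.07,"ax":0,"ay":0,"az":0,"gripper":0.5},
    {"dx":0.001,"dy":-0.002,"dz":0.063,"ax":0,"ay":0,"az":0,"gripper":0.5},
    {"dx":0,"dy":0,"dz":0,"ax":0,"ay":0,"az":0,"gripper":0.5},
    {"dx":0,"dy":0,"dz":0,"ax":0,"ay":0,"az":0,"gripper":0},
    {"dx":0,"dy":0,"dz":0,"ax":0,"ay":0,"az":0,"gripper":0},
    {"dx":0,"dy":0,"dz":0,"ax":0,"ay":0,"az":0,"gripper":0},
    {"dx":0,"dy":0,"dz":0,"ax":0,"ay":0,"az":0,"gripper":0},
  ],
)

```text
clock: 4.08
eef_pos: [652.3, -56.7, 258.9]
tool_rot: [3.14, -0.003, 0.006]
force: [-0.3, -3.5, 6.9]
width: 9.7
gripper_force: 58.5
```

```bash
python3 - <<'E'
from h import *
s=where();p=np.array(s['eef_pos'])
a=door(.018,298,-35,p[2]);
for t in(.17,.19): rows(p+door(t,298,-35,p[2])-a,.005-(t-.018),6)
E
```

```text
t 4.1 pos [652.3 -56.7 258.9] rot [ 3.14e+00 -3.00e-03  6.00e-03] F [-0.3 -3.5  6.9] w 9.7 gf 58.5
6 rows d [-0.0251 -0.0033 -0.    ] a [ 0.0002 -0.0003  0.0162] |mm 7.6 deg 1.46
6 rows d [-0.0284 -0.0038 -0.0001] a [ 0.0002 -0.0003  0.0183] |mm 8.6 deg 1.65
```

Call:
step_arm(
  plan=[
    {"dx":-0.025,"dy":-0.0035,"dz":0,"ax":0,"ay":0,"az":0.016,"gripper":0},
    {"dx":-0.025,"dy":-0.0035,"dz":0,"ax":0,"ay":0,"az":0.016,"gripper":0},
    {"dx":-0.025,"dy":-0.0035,"dz":0,"ax":0,"ay":0,"az":0.016,"gripper":0},
    {"dx":-0.025,"dy":-0.0035,"dz":0,"ax":0,"ay":0,"az":0.016,"gripper":0},
    {"dx":-0.025,"dy":-0.0035,"dz":0,"ax":0,"ay":0,"az":0.016,"gripper":0},
    {"dx":-0.025,"dy":-0.0035,"dz":0,"ax":0,"ay":0,"az":0.016,"gripper":0},
    {"dx":-0.02,"dy":-0.0035,"dz":0,"ax":0,"ay":0,"az":0.014,"gripper":0},
    {"dx":0,"dy":0,"dz":0,"ax":0,"ay":0,"az":0,"gripper":0},
    {"dx":0,"dy":0,"dz":0,"ax":0,"ay":0,"az":0,"gripper":0},
  ],
)

```text
clock: 5.2
eef_pos: [601.5, -46.7, 258.9]
tool_rot: [3.139, -0.002, -0.167]
force: [-2.1, -4.5, 7.5]
width: 9.4
gripper_force: 59.0
```

Call:
step_arm(
  plan=[
    {"dx":0,"dy":0,"dz":0,"ax":0,"ay":0,"az":0,"gripper":0.59},
    {"dx":0,"dy":0,"dz":0,"ax":0,"ay":0,"az":0,"gripper":0.59},
    {"dx":0,"dy":0,"dz":-0.03,"ax":0,"ay":0,"az":0,"gripper":0.59},
    {"dx":0,"dy":0,"dz":-0.1,"ax":0,"ay":0,"az":0,"gripper":0.59},
    {"dx":0,"dy":0,"dz":-0.1,"ax":0,"ay":0,"az":0,"gripper":0.59},
    {"dx":0,"dy":0,"dz":-0.05,"ax":0,"ay":0,"az":0,"gripper":0.59},
    {"dx":0,"dy":0,"dz":0,"ax":0,"ay":0,"az":0,"gripper":0.59},
  ],
)

```text
clock: 6.08
eef_pos: [601.6, -44.5, 342.1]
tool_rot: [-3.141, -0.002, -0.166]
force: [-0.2, -0.2, -0.1]
width: 50.5
gripper_force: 0.0
```

```bash
python3 - <<'E'
from h import *
where()
rows(door(.19,243,-2,345),np.pi/2+Y-.19,11)
E
```

```text
t 6.1 pos [601.6 -44.5 342.1] rot [-3.141e+00 -2.000e-03 -1.660e-01] F [-0.2 -0.2 -0.1] w 50.5 gf 0.0
11 rows d [ 0.0197 -0.0062 -0.0008] a [ 0.0001 -0.0001 -0.0908] |mm 6.2 deg 8.18
```

Call:
step_arm(
  plan=[
    {"dx":0.02,"dy":-0.006,"dz":0,"ax":0,"ay":0,"az":-0.091,"gripper":0.59},
    {"dx":0.02,"dy":-0.006,"dz":0,"ax":0,"ay":0,"az":-0.091,"gripper":0.59},
    {"dx":0.02,"dy":-0.006,"dz":0,"ax":0,"ay":0,"az":-0.091,"gripper":0.59},
    {"dx":0.02,"dy":-0.006,"dz":0,"ax":0,"ay":0,"az":-0.091,"gripper":0.59},
    {"dx":0.02,"dy":-0.006,"dz":0,"ax":0,"ay":0,"az":-0.091,"gripper":0.59},
    {"dx":0.02,"dy":-0.006,"dz":0,"ax":0,"ay":0,"az":-0.091,"gripper":0.59},
    {"dx":0.02,"dy":-0.006,"dz":0,"ax":0,"ay":0,"az":-0.091,"gripper":0.59},
    {"dx":0.02,"dy":-0.006,"dz":0,"ax":0,"ay":0,"az":-0.091,"gripper":0.59},
    {"dx":0.02,"dy":-0.006,"dz":0,"ax":0,"ay":0,"az":-0.091,"gripper":0.59},
    {"dx":0.02,"dy":-0.006,"dz":0,"ax":0,"ay":0,"az":-0.091,"gripper":0.59},
    {"dx":0.02,"dy":-0.006,"dz":0,"ax":0,"ay":0,"az":-0.091,"gripper":0.59},
    {"dx":0,"dy":0,"dz":0,"ax":0,"ay":0,"az":0,"gripper":0.59},
    {"dx":0,"dy":0,"dz":0,"ax":0,"ay":0,"az":0,"gripper":0.59},
  ],
)

```text
clock: 7.7
eef_pos: [642.3, 1.1, 340.4]
tool_rot: [-3.14, 0.001, 1.404]
force: [0.5, -0.5, -0.2]
width: 50.2
gripper_force: 0.0
```

```bash
python3 - <<'E'
from h import *
im=snap('wrist','w2.png');P=cloud(im);where()
im2=snap('scene');im3=snap('side')
def an(Q,n):
    # door front/back edge line at z 280: points in band ahead of carcass
    z=Q[...,2];m=(abs(z-280)<5)&(Q[...,0]>560)&(Q[...,0]<705)&(Q[...,1]>-110)&(Q[...,1]<250)
    q=Q[m]; 
    for th in(.16,.17,.18,.19,.2,.21):
        y=Y-th;x=np.array([np.cos(y),np.sin(y)]);v=np.array([-np.sin(y),np.cos(y)])
        o=(q[:,:2]-H)@x;ss=-(q[:,:2]-H)@v;k=(ss>60)&(ss<310)&(o>-15)&(o<35)
        c=np.polyfit(ss[k],o[k],1);print(n,th,k.sum(),'slope',c[0].round(4),'mid',np.percentile(o[k],[2,50,98]).round(1),end=' ')
        kk=abs(ss-243)<25
        print('at243',np.percentile(o[kk&k],[2,98]).round(1) if (kk&k).sum()>3 else '')
for Q,n in((P,'w'),(cloud(im2),'sc'),(cloud(im3),'si')): an(Q,n)
m=(abs(P[...,2]-250)<6)&(P[...,0]>600)&(P[...,0]<720)&(P[...,1]>-60)&(P[...,1]<60);q=P[m];print('plate',len(q),np.median(q,0).round(1),np.percentile(q,2,0).round(1),np.percentile(q,98,0).round(1),'expect',door(.19,243,43))
E
```

```text
t 7.8 pos [642.4   1.1 340.6] rot [-3.141e+00  1.000e-03  1.404e+00] F [-0.4  0.3 -0.2] w 50.3 gf 0.0
w 0.16 12409 slope -0.0258 mid [-5.5  4.1 13.6] at243 [-5.7 11.5]
w 0.17 12410 slope -0.0159 mid [-2.9  6.  15.1] at243 [-3.2 13.8]
w 0.18 12413 slope -0.0059 mid [-0.5  8.  16.6] at243 [-0.9 16.2]
w 0.19 12415 slope 0.004 mid [ 1.4  9.9 18.5] at243 [ 1.6 18.7]
w 0.2 12420 slope 0.014 mid [ 3.  11.8 20.8] at243 [ 4.  21.1]
w 0.21 12428 slope 0.024 mid [ 4.4 13.8 23.2] at243 [ 6.4 23.6]
sc 0.16 229 slope -0.0227 mid [-7.5  1.6 10.8] at243 [-6.7 11. ]
sc 0.17 229 slope -0.0131 mid [-4.8  4.1 13.2] at243 [-4.1 13.5]
sc 0.18 230 slope -0.0011 mid [-2.1  6.9 15.7] at243 [-1.6 16. ]
sc 0.19 230 slope 0.0086 mid [ 0.4  9.5 18.4] at243 [ 0.8 18.3]
sc 0.2 231 slope 0.0128 mid [ 2.6 12.1 21.1] at243 [ 3.2 20.7]
sc 0.21 232 slope 0.0174 mid [ 4.7 14.7 23.9] at243 [ 5.5 23.2]
si 0.16 340 slope -0.0358 mid [-5.4  5.  15. ] at243 
si 0.17 340 slope -0.026 mid [-4.   6.2 15.9] at243 
si 0.18 339 slope -0.0153 mid [-2.7  7.2 16.7] at243 
si 0.19 339 slope -0.0055 mid [-1.7  8.4 18. ] at243 
si 0.2 339 slope 0.0042 mid [-0.2  9.7 19.6] at243 
si 0.21 339 slope 0.014 mid [ 1.2 11.  21. ] at243 
plate 3360 [690.8  -5.2 250.3] [605.3 -41.3 247. ] [713.2  11.8 254.7] expect [686.30914315  -5.7670224    0.        ]
```

View pics/w2.png

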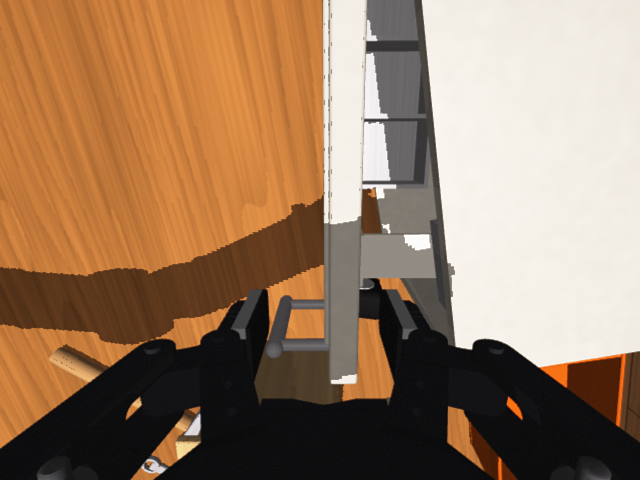

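The view shows the inner finger above the gap, in line with the catch plate (398,255), and the outer finger clear of the handle (280,320). The door sits at θ≈0.19, as modelled.

Call:
step_arm(
  plan=[
    {"dx":0,"dy":0,"dz":0.09,"ax":0,"ay":0,"az":0,"gripper":0.59},
    {"dx":0,"dy":0,"dz":0.09,"ax":0,"ay":0,"az":0,"gripper":0.59},
    {"dx":0,"dy":0,"dz":0.04,"ax":0,"ay":0,"az":0,"gripper":0.59},
    {"dx":0,"dy":0,"dz":0,"ax":0,"ay":0,"az":0,"gripper":0.59},
    {"dx":0,"dy":0,"dz":0.02,"ax":0,"ay":0,"az":0,"gripper":0.59},
    {"dx":0,"dy":0,"dz":0.02,"ax":0,"ay":0,"az":0,"gripper":0.59},
    {"dx":0,"dy":0,"dz":0,"ax":0,"ay":0,"az":0,"gripper":0.59},
    {"dx":0,"dy":0,"dz":0,"ax":0,"ay":0,"az":0,"gripper":0.59},
  ],
)

```text
clock: 8.85
eef_pos: [643.1, 1.8, 263.9]
tool_rot: [3.14, -0.0, 1.406]
force: [0.4, 0.3, 3.5]
width: 50.5
gripper_force: 1.5
```

Call:
step_arm(
  plan=[
    {"dx":0,"dy":0,"dz":0.015,"ax":0,"ay":0,"az":0,"gripper":0.59},
    {"dx":0,"dy":0,"dz":0.013,"ax":0,"ay":0,"az":0,"gripper":0.59},
    {"dx":0,"dy":0,"dz":0,"ax":0,"ay":0,"az":0,"gripper":0.59},
    {"dx":0,"dy":0,"dz":0,"ax":0,"ay":0,"az":0,"gripper":0.59},
  ],
)

```text
clock: 9.35
eef_pos: [642.7, 1.7, 255.0]
tool_rot: [3.141, -0.0, 1.406]
force: [-0.4, 0.1, 4.2]
width: 50.2
gripper_force: 2.6
```

```bash
python3 - <<'E'
from h import *
s=where();p=np.array(s['eef_pos'])
# off needed: pad at inner face => TCP off 18-25=-7
z=p[2]
rows(door(.187,243,-8,z),np.pi/2+Y-.187,1)
s=dict(s)
def nxt(t0,t1,n):
    s['eef_pos']=door(t0,243,-8,z);s['tool_rot']=[np.pi,0,np.pi/2+Y-t0];rows(door(t1,243,-8,z),np.pi/2+Y-t1,n,s)
nxt(.187,.5,12);nxt(.5,1.57,20)
E
```

```text
t 9.3 pos [642.7   1.7 255. ] rot [ 3.141 -0.     1.406] F [-0.4  0.1  4.2] w 50.2 gf 2.6
1 rows d [-0.0005 -0.0202 -0.    ] a [ 0.0003 -0.0002 -0.0003] |mm 6.1 deg 0.04
12 rows d [ 0.001  -0.0211 -0.    ] a [ 0.     -0.      0.0166] |mm 6.3 deg 1.49
20 rows d [ 0.0026 -0.0433 -0.    ] a [ 0.     -0.      0.0341] |mm 13.0 deg 3.07
```

Call:
step_arm(
  plan=[
    {"dx":0,"dy":0,"dz":0.018,"ax":0,"ay":0,"az":0,"gripper":0.59},
    {"dx":0,"dy":0,"dz":0,"ax":0,"ay":0,"az":0,"gripper":0.59},
    {"dx":0,"dy":0,"dz":0,"ax":0,"ay":0,"az":0,"gripper":0.59},
    {"dx":0,"dy":0,"dz":0,"ax":0,"ay":0,"az":0,"gripper":0.59},
  ],
)

```text
clock: 9.85
eef_pos: [645.2, 1.7, 252.6]
tool_rot: [3.134, -0.001, 1.406]
force: [0.6, -0.1, 14.5]
width: 50.2
gripper_force: 7.4
```

At the stop. I'll ease off slightly, then pull in an arc.

Call:
step_arm(
  plan=[
    {"dx":0,"dy":-0.01,"dz":-0.007,"ax":0,"ay":0,"az":0,"gripper":0.59},
    {"dx":0,"dy":-0.012,"dz":0,"ax":0,"ay":0,"az":0,"gripper":0.59},
    {"dx":0.001,"dy":-0.021,"dz":0,"ax":0,"ay":0,"az":0.0166,"gripper":0.59},
    {"dx":0.001,"dy":-0.021,"dz":0,"ax":0,"ay":0,"az":0.0166,"gripper":0.59},
    {"dx":0.001,"dy":-0.021,"dz":0,"ax":0,"ay":0,"az":0.0166,"gripper":0.59},
    {"dx":0.001,"dy":-0.021,"dz":0,"ax":0,"ay":0,"az":0.0166,"gripper":0.59},
    {"dx":0.001,"dy":-0.021,"dz":0,"ax":0,"ay":0,"az":0.0166,"gripper":0.59},
    {"dx":0.001,"dy":-0.021,"dz":0,"ax":0,"ay":0,"az":0.0166,"gripper":0.59},
    {"dx":0.001,"dy":-0.021,"dz":0,"ax":0,"ay":0,"az":0.0166,"gripper":0.59},
    {"dx":0.001,"dy":-0.021,"dz":0,"ax":0,"ay":0,"az":0.0166,"gripper":0.59},
    {"dx":0,"dy":0,"dz":0,"ax":0,"ay":0,"az":0,"gripper":0.59},
  ],
)

```text
clock: 11.22
eef_pos: [588.4, 17.4, 252.8]
tool_rot: [3.139, 0.0, 1.197]
force: [-0.6, -1.2, 10.6]
width: 50.3
gripper_force: 4.9
```

Call:
step_arm(
  plan=[
    {"dx":0.001,"dy":-0.021,"dz":-0.015,"ax":0,"ay":0,"az":0.0166,"gripper":0.59},
    {"dx":0.001,"dy":-0.021,"dz":-0.015,"ax":0,"ay":0,"az":0.0166,"gripper":0.59},
    {"dx":0.001,"dy":-0.021,"dz":-0.015,"ax":0,"ay":0,"az":0.0166,"gripper":0.59},
    {"dx":0.001,"dy":-0.021,"dz":-0.01,"ax":0,"ay":0,"az":0.0166,"gripper":0.59},
    {"dx":0.002,"dy":-0.033,"dz":0,"ax":0,"ay":0,"az":0.026,"gripper":0.59},
    {"dx":0.0026,"dy":-0.043,"dz":0,"ax":0,"ay":0,"az":0.034,"gripper":0.59},
    {"dx":0.0026,"dy":-0.043,"dz":0,"ax":0,"ay":0,"az":0.034,"gripper":0.59},
    {"dx":0.0026,"dy":-0.043,"dz":0,"ax":0,"ay":0,"az":0.034,"gripper":0.59},
    {"dx":0.0026,"dy":-0.043,"dz":0,"ax":0,"ay":0,"az":0.034,"gripper":0.59},
    {"dx":0.0026,"dy":-0.043,"dz":0,"ax":0,"ay":0,"az":0.034,"gripper":0.59},
    {"dx":0.0026,"dy":-0.043,"dz":0,"ax":0,"ay":0,"az":0.034,"gripper":0.59},
    {"dx":0.0026,"dy":-0.043,"dz":0,"ax":0,"ay":0,"az":0.034,"gripper":0.59},
    {"dx":0.0026,"dy":-0.043,"dz":0,"ax":0,"ay":0,"az":0.034,"gripper":0.59},
    {"dx":0.0026,"dy":-0.043,"dz":0,"ax":0,"ay":0,"az":0.034,"gripper":0.59},
    {"dx":0.0026,"dy":-0.043,"dz":0,"ax":0,"ay":0,"az":0.034,"gripper":0.59},
    {"dx":0,"dy":0,"dz":0,"ax":0,"ay":0,"az":0,"gripper":0.59},
  ],
)

```text
clock: 13.22
eef_pos: [468.4, 128.3, 267.8]
tool_rot: [-3.141, 0.001, 0.521]
force: [0.6, 0.6, 1.7]
width: 50.4
gripper_force: 1.0
```

```bash
python3 - <<'E'
from h import *
s=where();y=s['tool_rot'][2];th=np.pi/2+Y-y;print('th',th,door(th,243,-8))
rows(door(1.5,243,-8,s['eef_pos'][2]),np.pi/2+Y-1.5,14)
E
```

```text
t 13.2 pos [468.4 128.3 267.8] rot [-3.141e+00  1.000e-03  5.210e-01] F [0.6 0.6 1.7] w 50.4 gf 1.0
th 1.0729133578046024 [469.54546325 127.01101393   0.        ]
14 rows d [ 0.0014 -0.0243  0.    ] a [-0.      0.0001  0.0194] |mm 7.3 deg 1.75
```

Call:
step_arm(
  plan=[
    {"dx":0.0014,"dy":-0.024,"dz":-0.01,"ax":0,"ay":0,"az":0.0194,"gripper":0.59},
    {"dx":0.0014,"dy":-0.024,"dz":0,"ax":0,"ay":0,"az":0.0194,"gripper":0.59},
    {"dx":0.0014,"dy":-0.024,"dz":0,"ax":0,"ay":0,"az":0.0194,"gripper":0.59},
    {"dx":0.0014,"dy":-0.024,"dz":0,"ax":0,"ay":0,"az":0.0194,"gripper":0.59},
    {"dx":0.0014,"dy":-0.024,"dz":0,"ax":0,"ay":0,"az":0.0194,"gripper":0.59},
    {"dx":0.0014,"dy":-0.024,"dz":0,"ax":0,"ay":0,"az":0.0194,"gripper":0.59},
    {"dx":0.0014,"dy":-0.024,"dz":0,"ax":0,"ay":0,"az":0.0194,"gripper":0.59},
    {"dx":0.0014,"dy":-0.024,"dz":0,"ax":0,"ay":0,"az":0.0194,"gripper":0.59},
    {"dx":0.0014,"dy":-0.024,"dz":0,"ax":0,"ay":0,"az":0.0194,"gripper":0.59},
    {"dx":0.0014,"dy":-0.024,"dz":0,"ax":0,"ay":0,"az":0.0194,"gripper":0.59},
    {"dx":0.0014,"dy":-0.024,"dz":0,"ax":0,"ay":0,"az":0.0194,"gripper":0.59},
    {"dx":0.0014,"dy":-0.024,"dz":0,"ax":0,"ay":0,"az":0.0194,"gripper":0.59},
    {"dx":0.0014,"dy":-0.018,"dz":0,"ax":0,"ay":0,"az":0.0194,"gripper":0.59},
    {"dx":0,"dy":0,"dz":0,"ax":0,"ay":0,"az":0,"gripper":0.59},
    {"dx":0,"dy":0,"dz":0,"ax":0,"ay":0,"az":0,"gripper":0.59},
    {"dx":0,"dy":0,"dz":-0.05,"ax":0,"ay":0,"az":0,"gripper":0.59},
    {"dx":0,"dy":0,"dz":-0.15,"ax":0,"ay":0,"az":0,"gripper":0.59},
    {"dx":0,"dy":0,"dz":-0.15,"ax":0,"ay":0,"az":0,"gripper":0.59},
  ],
)

```text
clock: 15.48
eef_pos: [444.3, 214.6, 377.1]
tool_rot: [3.141, 0.001, 0.122]
force: [1.5, 1.0, -0.6]
width: 50.0
gripper_force: 0.0
```

```bash
python3 - <<'E'
from h import *
where()
im=snap('scene','s2.png')
# grip: cover measured (523.2,-316.3), long axis 79.6deg -> closing along x: tool yaw
rows([523.3,-316.3,340],np.radians(79.6),10)
rows([523.3,-316.3,340],np.radians(79.6),13)
E
```

```text
t 15.5 pos [444.3 214.6 377.1] rot [3.141e+00 1.000e-03 1.220e-01] F [ 1.5  1.  -0.6] w 50.0 gf 0.0
10 rows d [-0.1003  0.1635  0.0136] a [ 0.0002 -0.0007 -0.0807] |mm 57.7 deg 7.26
13 rows d [-0.079   0.1246  0.0105] a [ 0.0002 -0.0005 -0.0621] |mm 44.4 deg 5.58
```

View pics/s2.png

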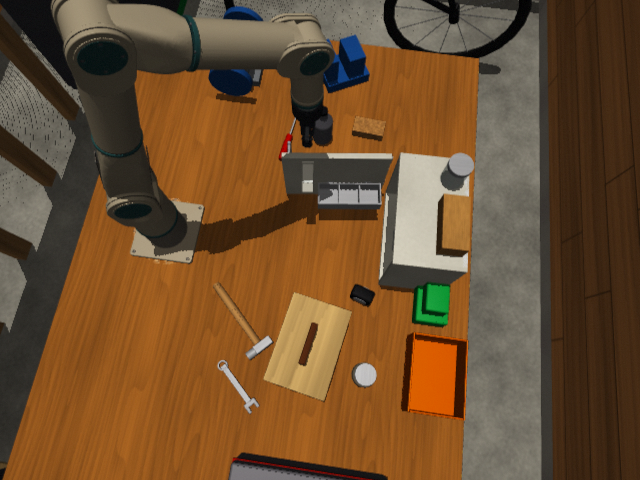

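The door stands open at about 90°, with the rack (350,194) facing the robot side. Next the cover grip.

Call:
step_arm(
  plan=[
    {"dx":-0.079,"dy":0.1246,"dz":0.01,"ax":0,"ay":0,"az":-0.062,"gripper":0.6},
    {"dx":-0.079,"dy":0.1246,"dz":0.01,"ax":0,"ay":0,"az":-0.062,"gripper":0.6},
    {"dx":-0.079,"dy":0.1246,"dz":0.01,"ax":0,"ay":0,"az":-0.062,"gripper":0.6},
    {"dx":-0.079,"dy":0.1246,"dz":0.01,"ax":0,"ay":0,"az":-0.062,"gripper":0.6},
    {"dx":-0.079,"dy":0.1246,"dz":0.01,"ax":0,"ay":0,"az":-0.062,"gripper":0.6},
    {"dx":-0.079,"dy":0.1246,"dz":0.01,"ax":0,"ay":0,"az":-0.062,"gripper":0.6},
    {"dx":-0.079,"dy":0.1246,"dz":0.01,"ax":0,"ay":0,"az":-0.062,"gripper":0.6},
    {"dx":-0.079,"dy":0.1246,"dz":0.01,"ax":0,"ay":0,"az":-0.062,"gripper":0.6},
    {"dx":-0.079,"dy":0.1246,"dz":0.01,"ax":0,"ay":0,"az":-0.062,"gripper":0.6},
    {"dx":-0.079,"dy":0.1246,"dz":0.01,"ax":0,"ay":0,"az":-0.062,"gripper":0.6},
    {"dx":-0.079,"dy":0.1246,"dz":0.01,"ax":0,"ay":0,"az":-0.062,"gripper":0.6},
    {"dx":-0.079,"dy":0.1246,"dz":0.01,"ax":0,"ay":0,"az":-0.062,"gripper":0.6},
    {"dx":-0.079,"dy":0.1246,"dz":0.01,"ax":0,"ay":0,"az":-0.062,"gripper":0.6},
    {"dx":0,"dy":0,"dz":0,"ax":0,"ay":0,"az":0,"gripper":0.6},
    {"dx":0,"dy":0,"dz":0,"ax":0,"ay":0,"az":0,"gripper":0.6},
    {"dx":0,"dy":0,"dz":0,"ax":0,"ay":0,"az":0,"gripper":0.6},
  ],
)

```text
clock: 17.52
eef_pos: [519.9, -316.4, 337.4]
tool_rot: [-3.142, -0.0, 1.389]
force: [0.7, 0.4, 0.1]
width: 51.4
gripper_force: 0.0
```

```bash
python3 - <<'E'
from h import *
where()
P=cloud(snap('wrist'));z=P[...,2];Q=cloud(snap('scene'));z2=Q[...,2]
def rr(P,m,n):
    nn,l,st,c=cv2.connectedComponentsWithStats(m.astype(np.uint8));i=1+np.argmax(st[1:,4]);p=P[l==i]
    r=cv2.minAreaRect(p[:,:2].astype(np.float32));print(n,st[i,4],np.round(r[0],1),np.round(r[1],1),round(r[2],1),np.median(p[:,2]).round(1));return r
a=(P[...,0]>380)&(P[...,0]<680)&(P[...,1]>-470)&(P[...,1]<-150)
g=rr(P,a&(abs(z-246)<5),'grip');rr(P,a&(abs(z-196)<6),'cover')
a=(Q[...,0]>380)&(Q[...,0]<680)&(Q[...,1]>-470)&(Q[...,1]<-150)
rr(Q,a&(abs(z2-196)<6),'cover sc')
rows([523.3,-316.3,242],np.radians(79.6),3)
# door/rack now
m=(abs(z2-280)<6)&(Q[...,0]>330)&(Q[...,0]<700)&(Q[...,1]>150)&(Q[...,1]<330);rr(Q,m,'doortop')
m=(abs(z2-131)<6)&(Q[...,0]>330)&(Q[...,0]<690)&(Q[...,1]>100)&(Q[...,1]<260);rr(Q,m,'rack rim')
E
```

```text
t 17.5 pos [ 519.9 -316.4  337.4] rot [-3.142 -0.     1.389] F [0.7 0.4 0.1] w 51.4 gf 0.0
grip 3779 [ 549.6 -340.4] [110.1  18.3] 80.0 246.1
cover 50092 [ 549.3 -340.5] [246.2 170. ] 80.1 196.3
cover sc 3885 [ 549.8 -338.5] [247.9 170.1] 80.1 196.4
3 rows d [0.0009 0.0033 0.1062] a [ 0.0001 -0.     -0.    ] |mm 31.9 deg 0.01
doortop 698 [527.1 211.4] [318.   23.7] 7.3 279.8
rack rim 430 [572.7 170.2] [213.   86.4] 8.2 130.6
```

The cover has been knocked about 35 mm aside, to (549.5,-340). I take its present pose.

```bash
python3 - <<'E'
from h import *
rows([549.5,-340,330],np.radians(80.1),2)
E
```

```text
2 rows d [-0.0297  0.0551  0.0127] a [ 0.0002 -0.     -0.0028] |mm 19.2 deg 0.25
```

Call:
step_arm(
  plan=[
    {"dx":-0.03,"dy":0.055,"dz":0.01,"ax":0,"ay":0,"az":-0.003,"gripper":0.6},
    {"dx":-0.03,"dy":0.055,"dz":0.01,"ax":0,"ay":0,"az":-0.003,"gripper":0.6},
    {"dx":0,"dy":0,"dz":0.09,"ax":0,"ay":0,"az":0,"gripper":0.6},
    {"dx":0,"dy":0,"dz":0.09,"ax":0,"ay":0,"az":0,"gripper":0.6},
    {"dx":0,"dy":0,"dz":0.07,"ax":0,"ay":0,"az":0,"gripper":0.6},
    {"dx":0,"dy":0,"dz":0.052,"ax":0,"ay":0,"az":0,"gripper":0.6},
    {"dx":0,"dy":0,"dz":0,"ax":0,"ay":0,"az":0,"gripper":0.6},
    {"dx":0,"dy":0,"dz":0,"ax":0,"ay":0,"az":0,"gripper":0},
    {"dx":0,"dy":0,"dz":0,"ax":0,"ay":0,"az":0,"gripper":0},
    {"dx":0,"dy":0,"dz":0,"ax":0,"ay":0,"az":0,"gripper":0},
    {"dx":0,"dy":0,"dz":0,"ax":0,"ay":0,"az":0,"gripper":0},
    {"dx":0,"dy":0,"dz":-0.02,"ax":0,"ay":0,"az":0,"gripper":0},
    {"dx":0,"dy":0,"dz":-0.05,"ax":0,"ay":0,"az":0,"gripper":0},
    {"dx":0,"dy":0,"dz":-0.1,"ax":0,"ay":0,"az":0,"gripper":0},
    {"dx":0,"dy":0,"dz":-0.1,"ax":0,"ay":0,"az":0,"gripper":0},
    {"dx":0,"dy":0,"dz":-0.05,"ax":0,"ay":0,"az":0,"gripper":0},
    {"dx":0,"dy":0,"dz":0,"ax":0,"ay":0,"az":0,"gripper":0},
  ],
)

```text
clock: 19.75
eef_pos: [550.0, -341.3, 337.5]
tool_rot: [3.14, 0.001, 1.398]
force: [-0.3, 0.8, -2.8]
width: 16.6
gripper_force: 59.0
```

```bash
python3 - <<'E'
from h import *
s=where()
im=snap('scene','s3.png');P=cloud(im);z=P[...,2]
np.save('s3.npy',P)
rows([480,-20,s['eef_pos'][2]],np.radians(90),8)
# anything on the bench in the landing area?
m=(P[...,0]>380)&(P[...,0]<580)&(P[...,1]>-165)&(P[...,1]<125)&(z>8);print('obst',m.sum(), P[m][:3].round() if m.any() else '')
E
```

```text
t 19.8 pos [ 550.  -341.3  337.5] rot [3.140e+00 1.000e-03 1.398e+00] F [-0.3  0.8 -2.8] w 16.6 gf 59.0
8 rows d [ 0.1304 -0.0418 -0.0006] a [-0.     -0.     -0.0138] |mm 41.1 deg 1.24
obst 244 [[440. 125. 264.]
 [441. 121. 265.]
 [443. 123. 262.]]
```

View pics/s3.png

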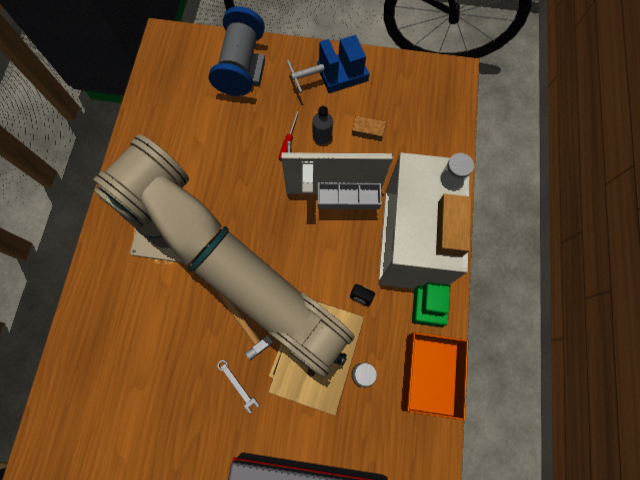

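Call:
step_arm(
  plan=[
    {"dx":0.1,"dy":-0.035,"dz":0,"ax":0,"ay":0,"az":-0.0138,"gripper":0},
    {"dx":0.13,"dy":-0.043,"dz":0,"ax":0,"ay":0,"az":-0.0138,"gripper":0},
    {"dx":0.13,"dy":-0.043,"dz":0,"ax":0,"ay":0,"az":-0.0138,"gripper":0},
    {"dx":0.13,"dy":-0.043,"dz":0,"ax":0,"ay":0,"az":-0.0138,"gripper":0},
    {"dx":0.13,"dy":-0.043,"dz":0,"ax":0,"ay":0,"az":-0.0138,"gripper":0},
    {"dx":0.13,"dy":-0.043,"dz":0,"ax":0,"ay":0,"az":-0.0138,"gripper":0},
    {"dx":0.13,"dy":-0.043,"dz":0,"ax":0,"ay":0,"az":-0.0138,"gripper":0},
    {"dx":0.1,"dy":-0.035,"dz":0,"ax":0,"ay":0,"az":-0.0138,"gripper":0},
    {"dx":0.05,"dy":-0.01,"dz":0,"ax":0,"ay":0,"az":0,"gripper":0},
    {"dx":0,"dy":0,"dz":0.08,"ax":0,"ay":0,"az":0,"gripper":0},
    {"dx":0,"dy":0,"dz":0.15,"ax":0,"ay":0,"az":0,"gripper":0},
    {"dx":0,"dy":0,"dz":0.15,"ax":0,"ay":0,"az":0,"gripper":0},
    {"dx":0,"dy":0,"dz":0.15,"ax":0,"ay":0,"az":0,"gripper":0},
    {"dx":0,"dy":0,"dz":0.15,"ax":0,"ay":0,"az":0,"gripper":0},
    {"dx":0,"dy":0,"dz":0.12,"ax":0,"ay":0,"az":0,"gripper":0},
    {"dx":0,"dy":0,"dz":0.06,"ax":0,"ay":0,"az":0,"gripper":0},
    {"dx":0,"dy":0,"dz":0,"ax":0,"ay":0,"az":0,"gripper":0},
    {"dx":0,"dy":0,"dz":0,"ax":0,"ay":0,"az":0,"gripper":0},
  ],
)

```text
clock: 22.05
eef_pos: [477.8, -24.7, 78.7]
tool_rot: [3.141, 0.0, 1.57]
force: [-0.1, -0.9, -2.7]
width: 16.9
gripper_force: 59.0
```

Call:
step_arm(
  plan=[
    {"dx":0,"dy":0,"dz":0.04,"ax":0,"ay":0,"az":0,"gripper":0},
    {"dx":0,"dy":0,"dz":0.025,"ax":0,"ay":0,"az":0,"gripper":0},
    {"dx":0,"dy":0,"dz":0.011,"ax":0,"ay":0,"az":0,"gripper":0},
    {"dx":0,"dy":0,"dz":0,"ax":0,"ay":0,"az":0,"gripper":0},
    {"dx":0,"dy":0,"dz":0,"ax":0,"ay":0,"az":0,"gripper":0.5},
    {"dx":0,"dy":0,"dz":0,"ax":0,"ay":0,"az":0,"gripper":0.5},
    {"dx":0,"dy":0,"dz":0,"ax":0,"ay":0,"az":0,"gripper":0.5},
    {"dx":0,"dy":0,"dz":-0.05,"ax":0,"ay":0,"az":0,"gripper":0.5},
    {"dx":0,"dy":0,"dz":-0.15,"ax":0,"ay":0,"az":0,"gripper":0.5},
    {"dx":0,"dy":0,"dz":-0.2,"ax":0,"ay":0,"az":0,"gripper":0.5},
    {"dx":0,"dy":0,"dz":-0.2,"ax":0,"ay":0,"az":0,"gripper":0.5},
    {"dx":0,"dy":0,"dz":-0.2,"ax":0,"ay":0,"az":0,"gripper":0.5},
    {"dx":0,"dy":0,"dz":-0.2,"ax":0,"ay":0,"az":0,"gripper":0.5},
    {"dx":0,"dy":0,"dz":-0.1,"ax":0,"ay":0,"az":0,"gripper":0.5},
    {"dx":0,"dy":0,"dz":0,"ax":0,"ay":0,"az":0,"gripper":0.5},
  ],
)

```text
clock: 23.92
eef_pos: [478.0, -24.2, 388.9]
tool_rot: [3.135, 0.0, 1.571]
force: [0.1, 0.3, -0.5]
width: 42.8
gripper_force: 0.0
```

```bash
python3 - <<'E'
from h import *
s=where()
im=snap('scene','s4.png');P=cloud(im);z=P[...,2]
im=snap('side','d4.png');Q=cloud(im);np.savez('s4.npz',P=P,Q=Q)
c=np.array([523.2,-316.3]);ca=np.radians(-10.4);X=np.array([np.cos(ca),np.sin(ca)]);V=np.array([-X[1],X[0]])
for W,n in((P,'sc'),(Q,'si')):
    zz=W[...,2];d=W[...,:2]-c;a=d@X;b=d@V
    m=(abs(zz-186)<4)&(abs(a)<110)&(abs(b)<140)
    p=W[m];r=cv2.minAreaRect(p[:,:2].astype(np.float32));print(n,'rim',m.sum(),np.round(r[0],1),np.round(r[1],1),round(r[2],1))
    m=(abs(zz-178)<4)&(abs(a)<62)&(abs(b)<100)
    nn,l,st,ce=cv2.connectedComponentsWithStats(m.astype(np.uint8))
    for i in range(1,nn):
        if st[i,4]>20:
            p=W[l==i];cc,rad=cv2.minEnclosingCircle(p[:,:2].astype(np.float32));print(n,'can',st[i,4],np.round(cc,1),round(rad,1),np.median(p,0).round(1))
rows([523.2,-316.3,400],np.radians(79.6),7)
E
```

```text
t 23.9 pos [478.  -24.2 388.9] rot [3.135 0.    1.571] F [ 0.1  0.3 -0.5] w 42.8 gf 0.0
sc rim 761 [ 527.3 -313.9] [226.  152.7] 78.2
sc can 85 [ 534.2 -240.9] 15.3 [ 533.7 -241.4  177.7]
sc can 85 [ 514.7 -313.2] 14.9 [ 515.4 -313.2  178.1]
si rim 890 [ 526.7 -318. ] [226.3 153.8] 78.0
si can 95 [ 532.8 -245. ] 15.8 [ 532.1 -244.5  178.3]
si can 99 [ 513.4 -316.6] 15.9 [ 513.6 -317.1  178. ]
7 rows d [-0.1371  0.033  -0.0068] a [-0.      0.      0.0166] |mm 42.4 deg 1.49
```

View pics/s4.png

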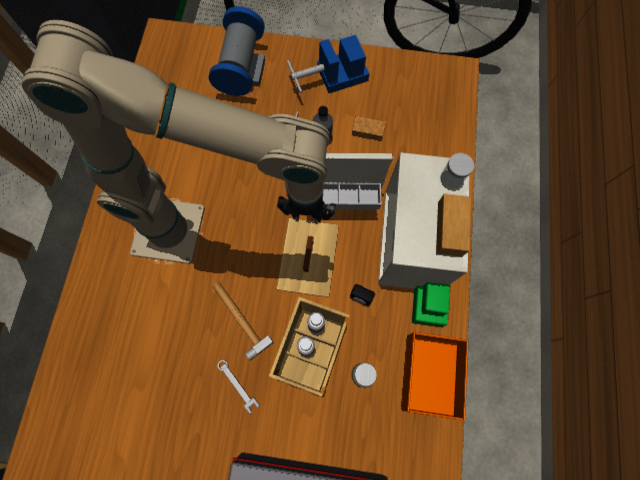

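Two cans are in the crate, at (316,322) and (306,346); the third bay is empty. The cover lies flat on the bench at (308,257). I'll look from above the crate with the wrist camera.

```bash
python3 - <<'E'
from h import *
rows([533,-243,300],np.radians(78.1),7)
E
```

```text
7 rows d [-0.1015  0.0361  0.0408] a [-0.      0.      0.0189] |mm 34.6 deg 1.7
```

Call:
step_arm(
  plan=[
    {"dx":-0.1015,"dy":0.036,"dz":0.04,"ax":0,"ay":0,"az":0.019,"gripper":0.6},
    {"dx":-0.1015,"dy":0.036,"dz":0.04,"ax":0,"ay":0,"az":0.019,"gripper":0.6},
    {"dx":-0.1015,"dy":0.036,"dz":0.04,"ax":0,"ay":0,"az":0.019,"gripper":0.6},
    {"dx":-0.1015,"dy":0.036,"dz":0.04,"ax":0,"ay":0,"az":0.019,"gripper":0.6},
    {"dx":-0.1015,"dy":0.036,"dz":0.04,"ax":0,"ay":0,"az":0.019,"gripper":0.6},
    {"dx":-0.1015,"dy":0.036,"dz":0.04,"ax":0,"ay":0,"az":0.019,"gripper":0.6},
    {"dx":-0.1015,"dy":0.036,"dz":0.04,"ax":0,"ay":0,"az":0.019,"gripper":0.6},
    {"dx":0,"dy":0,"dz":0,"ax":0,"ay":0,"az":0,"gripper":0.6},
    {"dx":0,"dy":0,"dz":0,"ax":0,"ay":0,"az":0,"gripper":0.6},
    {"dx":0,"dy":0,"dz":0,"ax":0,"ay":0,"az":0,"gripper":0.6},
  ],
)

```text
clock: 25.28
eef_pos: [533.5, -241.5, 301.6]
tool_rot: [-3.141, -0.001, 1.364]
force: [-0.2, 0.1, 0.0]
width: 51.3
gripper_force: 0.0
```

```bash
python3 - <<'E'
from h import *
s=where();im=snap('wrist','w5.png');P=cloud(im);z=P[...,2]
m=(abs(z-178)<4)&(abs(P[...,0]-525)<60)&(abs(P[...,1]+290)<110)
nn,l,st,ce=cv2.connectedComponentsWithStats(m.astype(np.uint8))
for i in range(1,nn):
    if st[i,4]>200:
        p=P[l==i];cc,rad=cv2.minEnclosingCircle(p[:,:2].astype(np.float32));print('blob',st[i,4],np.round(cc,1),round(rad,1),np.median(p,0).round(1),ce[i].round())
m=(abs(z-186)<3)&(abs(P[...,0]-527)<120)&(abs(P[...,1]+316)<140);p=P[m];r=cv2.minAreaRect(p[:,:2].astype(np.float32));print(np.round(r[0],1),np.round(r[1],1),r[2])
S=cloud(snap('scene'));zz=S[...,2]
def fit(m,n):
    p=S[m];r=cv2.minAreaRect(p[:,:2].astype(np.float32));print(n,m.sum(),np.round(r[0],1),np.round(r[1],1),round(r[2],1))
fit((abs(zz-280)<6)&(S[...,0]>350)&(S[...,0]<690)&(S[...,1]>150)&(S[...,1]<330),'door')
for k in(-64.7,0,64.7): print('bay',k,door(1.47,113-k,62).round(1))
E
```

```text
t 25.3 pos [ 533.5 -241.5  301.6] rot [-3.141e+00 -1.000e-03  1.364e+00] F [-0.2  0.1  0. ] w 51.3 gf 0.0
blob 204 [ 476.3 -232.2] 32.8 [ 476.4 -230.5  178.1] [247. 246.]
blob 1233 [ 533.5 -242. ] 15.4 [ 533.6 -241.3  178.3] [324. 245.]
blob 1017 [ 514.8 -314. ] 16.0 [ 514.6 -312.5  178.3] [319. 332.]
[ 534.6 -282.7] [160.8 153.3] 78.77911376953125
door 702 [526.5 219.7] [317.5  54.1] 3.8
bay -64.7 [515.6 157.5   0. ]
bay 0 [579.8 165.5   0. ]
bay 64.7 [644.  173.5   0. ]
```

Call:
step_arm(
  plan=[
    {"dx":0,"dy":0,"dz":0.12,"ax":0,"ay":0,"az":0,"gripper":0.6},
    {"dx":0,"dy":0,"dz":0.12,"ax":0,"ay":0,"az":0,"gripper":0.6},
    {"dx":-0.001,"dy":0,"dz":0.12,"ax":0,"ay":0,"az":0,"gripper":0.6},
    {"dx":0,"dy":0,"dz":0.08,"ax":0,"ay":0,"az":0,"gripper":0.6},
    {"dx":0,"dy":0,"dz":0,"ax":0,"ay":0,"az":0,"gripper":0.6},
    {"dx":0,"dy":0,"dz":0,"ax":0,"ay":0,"az":0,"gripper":0.6},
  ],
)

```text
clock: 26.12
eef_pos: [534.3, -243.2, 170.8]
tool_rot: [3.14, 0.0, 1.363]
force: [-0.2, 0.3, 0.3]
width: 51.7
gripper_force: 0.0
```

```bash
python3 - <<'E'
from h import *
where()
th=1.47;y=Y-th;x=np.array([np.cos(y),np.sin(y)]);v=np.array([-np.sin(y),np.cos(y)])
D=np.load('s3.npy'),np.load('s4.npz')['P'],np.load('s4.npz')['Q']
for W in D:
    z=W[...,2];o=(W[...,:2]-H)@x;s=-(W[...,:2]-H)@v
    m=(abs(z-131)<3)&(o>20)&(o<110)&(s>0)&(s<225)
    far=m&(o>80);print(m.sum(),'outer wall o',np.percentile(o[far],[5,50,95]).round(1),'s ext',np.percentile(s[m],[1,99]).round(1),
      'slope',np.polyfit(s[far],o[far],1)[0].round(4))
    mid=m&(o>40)&(o<85);h,e=np.histogram(s[mid],bins=np.arange(0,226,4));print([(int(a),int(b)) for a,b in zip(e,h) if b>1])
    dt=(abs(z-280)<4)&(o>-8)&(o<26)&(s>10)&(s<310);print('door top o',np.percentile(o[dt],[2,50,98]).round(1),'slope',np.polyfit(s[dt],o[dt],1)[0].round(4),'s',np.percentile(s[dt],[1,99]).round(1))
E
```

```text
t 26.1 pos [ 534.3 -243.2  170.8] rot [3.14  0.    1.363] F [-0.2  0.3  0.3] w 51.7 gf 0.0
207 outer wall o [87.9 95.  98.1] s ext [ 12.7 210.6] slope 0.0039
[(12, 9), (80, 3), (144, 4), (204, 5), (208, 9)]
door top o [ 0.2 10.3 19.6] slope 0.013 s [ 14.7 307.2]
160 outer wall o [84.3 94.6 97.4] s ext [ 12.8 188.1] slope 0.022
[(12, 11), (16, 4), (76, 2), (80, 4)]
door top o [-0.3  9.5 18.3] slope 0.0234 s [ 14.8 189.7]
206 outer wall o [ 87.3  99.3 101.4] s ext [ 12.9 185.5] slope 0.0459
[(12, 14), (16, 10)]
door top o [ 4.1 13.3 22.7] slope 0.0108 s [ 13.2 307. ]
```

Call:
step_arm(
  plan=[
    {"dx":0.004,"dy":0,"dz":0.007,"ax":0,"ay":0,"az":0,"gripper":0.6},
    {"dx":0,"dy":0,"dz":0,"ax":0,"ay":0,"az":0,"gripper":0},
    {"dx":0,"dy":0,"dz":0,"ax":0,"ay":0,"az":0,"gripper":0},
    {"dx":0,"dy":0,"dz":0,"ax":0,"ay":0,"az":0,"gripper":0},
    {"dx":0,"dy":0,"dz":0,"ax":0,"ay":0,"az":0,"gripper":0},
    {"dx":0,"dy":0,"dz":-0.02,"ax":0,"ay":0,"az":0,"gripper":0},
    {"dx":0,"dy":0,"dz":-0.08,"ax":0,"ay":0,"az":0,"gripper":0},
    {"dx":0,"dy":0,"dz":-0.15,"ax":0,"ay":0,"az":0,"gripper":0},
    {"dx":0,"dy":0,"dz":-0.15,"ax":0,"ay":0,"az":0,"gripper":0},
    {"dx":0,"dy":0,"dz":-0.15,"ax":0,"ay":0,"az":0,"gripper":0},
    {"dx":0,"dy":0,"dz":-0.1,"ax":0,"ay":0,"az":0,"gripper":0},
    {"dx":0,"dy":0,"dz":-0.04,"ax":0,"ay":0,"az":0,"gripper":0},
    {"dx":0,"dy":0,"dz":0,"ax":0,"ay":0,"az":0,"gripper":0},
  ],
)

```text
clock: 27.75
eef_pos: [533.5, -242.0, 374.4]
tool_rot: [3.142, -0.0, 1.362]
force: [0.8, -0.1, -1.8]
width: 30.4
gripper_force: 59.8
```

```bash
python3 - <<'E'
from h import *
s=where()
b0=door(1.466,113,62,s['eef_pos'][2]);b1=door(1.466,177.7,62,0);print(b0,b1)
rows(b0,np.pi+Y-1.466,10);rows(b0,np.pi+Y-1.466,9)
E
```

```text
t 27.8 pos [ 533.5 -242.   374.4] rot [ 3.142 -0.     1.362] F [ 0.8 -0.1 -1.8] w 30.4 gf 59.8
[580.12331982 165.10389136 374.35423369] [515.95093815 156.85795716   0.        ]
10 rows d [0.137  0.0078 0.    ] a [ 0.     -0.     -0.0214] |mm 41.2 deg 1.93
9 rows d [0.1522 0.0084 0.    ] a [ 0.     -0.     -0.0238] |mm 45.7 deg 2.14
```

Call:
step_arm(
  plan=[
    {"dx":0.07,"dy":0.004,"dz":0,"ax":0,"ay":0,"az":-0.011,"gripper":0},
    {"dx":0.137,"dy":0.0078,"dz":0,"ax":0,"ay":0,"az":-0.0214,"gripper":0},
    {"dx":0.137,"dy":0.0078,"dz":0,"ax":0,"ay":0,"az":-0.0214,"gripper":0},
    {"dx":0.137,"dy":0.0078,"dz":0,"ax":0,"ay":0,"az":-0.0214,"gripper":0},
    {"dx":0.137,"dy":0.0078,"dz":0,"ax":0,"ay":0,"az":-0.0214,"gripper":0},
    {"dx":0.137,"dy":0.0078,"dz":0,"ax":0,"ay":0,"az":-0.0214,"gripper":0},
    {"dx":0.137,"dy":0.0078,"dz":0,"ax":0,"ay":0,"az":-0.0214,"gripper":0},
    {"dx":0.137,"dy":0.0078,"dz":0,"ax":0,"ay":0,"az":-0.0214,"gripper":0},
    {"dx":0.137,"dy":0.0078,"dz":0,"ax":0,"ay":0,"az":-0.0214,"gripper":0},
    {"dx":0.137,"dy":0.0078,"dz":0,"ax":0,"ay":0,"az":-0.0214,"gripper":0},
    {"dx":0.067,"dy":0.004,"dz":0,"ax":0,"ay":0,"az":-0.011,"gripper":0},
    {"dx":0,"dy":0,"dz":0,"ax":0,"ay":0,"az":0,"gripper":0},
    {"dx":0,"dy":0,"dz":0,"ax":0,"ay":0,"az":0,"gripper":0},
    {"dx":0,"dy":0,"dz":0,"ax":0,"ay":0,"az":0,"gripper":0},
  ],
)

```text
clock: 29.5
eef_pos: [580.3, 162.9, 374.5]
tool_rot: [-3.142, 0.001, 1.696]
force: [-0.4, -0.0, -2.1]
width: 30.7
gripper_force: 59.8
```

```bash
python3 - <<'E'
from h import *
s=where();snap('wrist','w6.png')
rows(door(1.466,113,62,255),np.pi+Y-1.466,5)
E
```

```text
t 29.5 pos [580.3 162.9 374.5] rot [-3.142e+00  1.000e-03  1.696e+00] F [-0.4 -0.  -2.1] w 30.7 gf 59.8
5 rows d [0.0013 0.     0.0797] a [ 0.      0.0001 -0.0003] |mm 23.9 deg 0.02
```

View pics/w6.png

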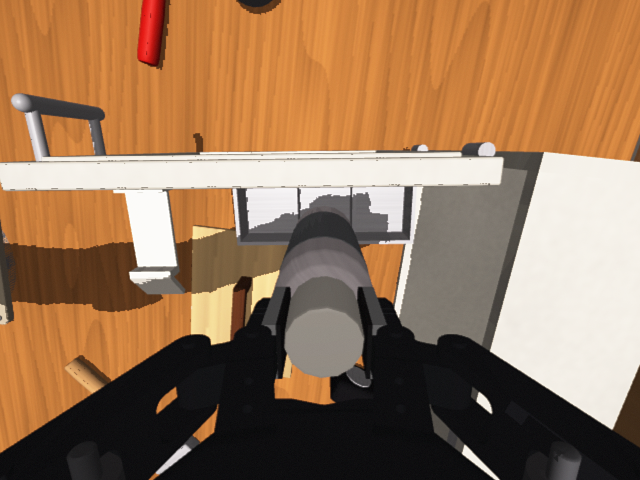

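The can hangs over the middle bay (dividers at columns 299 and 351, can at 325). I lower it.

Call:
step_arm(
  plan=[
    {"dx":0.004,"dy":0,"dz":0.05,"ax":0,"ay":0,"az":0,"gripper":0},
    {"dx":0.003,"dy":0,"dz":0.09,"ax":0,"ay":0,"az":0,"gripper":0},
    {"dx":0,"dy":0,"dz":0.09,"ax":0,"ay":0,"az":0,"gripper":0},
    {"dx":0,"dy":0,"dz":0.09,"ax":0,"ay":0,"az":0,"gripper":0},
    {"dx":0,"dy":0,"dz":0.05,"ax":0,"ay":0,"az":0,"gripper":0},
    {"dx":0,"dy":0,"dz":0.02,"ax":0,"ay":0,"az":0,"gripper":0},
    {"dx":0,"dy":0,"dz":0,"ax":0,"ay":0,"az":0,"gripper":0},
    {"dx":0,"dy":0,"dz":0,"ax":0,"ay":0,"az":0,"gripper":0},
  ],
)

```text
clock: 30.55
eef_pos: [580.3, 167.4, 258.5]
tool_rot: [3.14, -0.0, 1.699]
force: [0.3, -0.1, -1.3]
width: 30.5
gripper_force: 59.8
```

Call:
step_arm(
  plan=[
    {"dx":-0.007,"dy":0,"dz":0,"ax":0,"ay":0,"az":0,"gripper":0},
    {"dx":0,"dy":0,"dz":0.012,"ax":0,"ay":0,"az":0,"gripper":0},
    {"dx":0,"dy":0,"dz":0.009,"ax":0,"ay":0,"az":0,"gripper":0},
    {"dx":0,"dy":0,"dz":0,"ax":0,"ay":0,"az":0,"gripper":0},
    {"dx":0,"dy":0,"dz":0,"ax":0,"ay":0,"az":0,"gripper":0},
  ],
)

```text
clock: 31.18
eef_pos: [580.0, 165.2, 251.2]
tool_rot: [-3.142, -0.0, 1.7]
force: [-0.1, -0.6, -2.0]
width: 30.7
gripper_force: 59.8
```

Call:
step_arm(
  plan=[
    {"dx":0,"dy":0,"dz":0.007,"ax":0,"ay":0,"az":0,"gripper":0},
    {"dx":0,"dy":0,"dz":0,"ax":0,"ay":0,"az":0,"gripper":0},
    {"dx":0,"dy":0,"dz":0,"ax":0,"ay":0,"az":0,"gripper":0},
  ],
)

```text
clock: 31.55
eef_pos: [580.3, 165.3, 250.5]
tool_rot: [3.14, -0.0, 1.699]
force: [-2.1, -1.3, 5.7]
width: 30.9
gripper_force: 60.8
```

Contact. Release to a small opening and go up.

Call:
step_arm(
  plan=[
    {"dx":0,"dy":0,"dz":0,"ax":0,"ay":0,"az":0,"gripper":0.52},
    {"dx":0,"dy":0,"dz":0,"ax":0,"ay":0,"az":0,"gripper":0.52},
    {"dx":0,"dy":0,"dz":0,"ax":0,"ay":0,"az":0,"gripper":0.52},
    {"dx":0,"dy":0,"dz":-0.04,"ax":0,"ay":0,"az":0,"gripper":0.52},
    {"dx":0,"dy":0,"dz":-0.08,"ax":0,"ay":0,"az":0,"gripper":0.52},
    {"dx":0,"dy":0,"dz":-0.12,"ax":0,"ay":0,"az":0,"gripper":0.52},
    {"dx":0,"dy":0,"dz":-0.12,"ax":0,"ay":0,"az":0,"gripper":0.52},
    {"dx":0,"dy":0,"dz":-0.05,"ax":0,"ay":0,"az":0,"gripper":0.52},
    {"dx":0,"dy":0,"dz":0,"ax":0,"ay":0,"az":0,"gripper":0.52},
  ],
)

```text
clock: 32.67
eef_pos: [580.2, 165.2, 372.9]
tool_rot: [3.14, -0.0, 1.699]
force: [-0.6, 0.0, -0.4]
width: 44.4
gripper_force: 0.0
```

```bash
python3 - <<'E'
from h import *
s=where();P=cloud(snap('wrist'));z=P[...,2]
m=(abs(z-260)<4)&(abs(P[...,0]-580)<30)&(abs(P[...,1]-165)<30);p=P[m]
cc,r=cv2.minEnclosingCircle(p[:,:2].astype(np.float32));print('can top',m.sum(),np.round(cc,1),r,np.median(p[:,2]))
rows([514.6,-313.5,320],1.364,12)
E
```

```text
t 32.7 pos [580.2 165.2 372.9] rot [ 3.14  -0.     1.699] F [-0.6  0.  -0.4] w 44.4 gf 0.0
can top 1336 [580.1 165.1] 15.463671684265137 260.2052237635568
12 rows d [-0.1339 -0.0148  0.0144] a [-0.      0.      0.0178] |mm 40.7 deg 1.6
```

Can A stands at (580,165), top at 260 mm, as it should. Now the second can.

Call:
step_arm(
  plan=[
    {"dx":-0.134,"dy":-0.015,"dz":0.014,"ax":0,"ay":0,"az":0.018,"gripper":0.6},
    {"dx":-0.134,"dy":-0.015,"dz":0.014,"ax":0,"ay":0,"az":0.018,"gripper":0.6},
    {"dx":-0.134,"dy":-0.015,"dz":0.014,"ax":0,"ay":0,"az":0.018,"gripper":0.6},
    {"dx":-0.134,"dy":-0.015,"dz":0.014,"ax":0,"ay":0,"az":0.018,"gripper":0.6},
    {"dx":-0.134,"dy":-0.015,"dz":0.014,"ax":0,"ay":0,"az":0.018,"gripper":0.6},
    {"dx":-0.134,"dy":-0.015,"dz":0.014,"ax":0,"ay":0,"az":0.018,"gripper":0.6},
    {"dx":-0.134,"dy":-0.015,"dz":0.014,"ax":0,"ay":0,"az":0.018,"gripper":0.6},
    {"dx":-0.134,"dy":-0.015,"dz":0.014,"ax":0,"ay":0,"az":0.018,"gripper":0.6},
    {"dx":-0.134,"dy":-0.015,"dz":0.014,"ax":0,"ay":0,"az":0.018,"gripper":0.6},
    {"dx":-0.134,"dy":-0.015,"dz":0.014,"ax":0,"ay":0,"az":0.018,"gripper":0.6},
    {"dx":-0.134,"dy":-0.015,"dz":0.014,"ax":0,"ay":0,"az":0.018,"gripper":0.6},
    {"dx":-0.134,"dy":-0.015,"dz":0.014,"ax":0,"ay":0,"az":0.018,"gripper":0.6},
    {"dx":0,"dy":0,"dz":0,"ax":0,"ay":0,"az":0,"gripper":0.6},
    {"dx":0,"dy":0,"dz":0,"ax":0,"ay":0,"az":0,"gripper":0.6},
    {"dx":0,"dy":0,"dz":0,"ax":0,"ay":0,"az":0,"gripper":0.6},
  ],
)

```text
clock: 34.6
eef_pos: [513.8, -311.7, 321.2]
tool_rot: [-3.141, -0.001, 1.363]
force: [0.1, 0.0, -0.1]
width: 51.4
gripper_force: 0.0
```

```bash
python3 - <<'E'
from h import *
s=where();P=cloud(snap('wrist'));z=P[...,2]
m=(abs(z-178)<4)&(abs(P[...,0]-514)<30)&(abs(P[...,1]+314)<30);p=P[m]
cc,r=cv2.minEnclosingCircle(p[:,:2].astype(np.float32));print('can top',m.sum(),np.round(cc,1),r)
rows([*cc,168.5],1.364,5)
m=(abs(z-186)<3)&(abs(P[...,0]-527)<120)&(abs(P[...,1]+316)<140);p=P[m];r=cv2.minAreaRect(p[:,:2].astype(np.float32));print('rim',np.round(r[0],1),np.round(r[1],1),r[2])
E
```

```text
t 34.6 pos [ 513.8 -311.7  321.2] rot [-3.141e+00 -1.000e-03  1.363e+00] F [ 0.1  0.  -0.1] w 51.4 gf 0.0
can top 1070 [ 514.3 -314.1] 15.456128120422363
5 rows d [-0.0014  0.0006  0.1019] a [-0.0001 -0.0001 -0.0002] |mm 30.6 deg 0.02
rim [ 527.2 -315.3] [226.6 153.5] 78.23030853271484
```

Call:
step_arm(
  plan=[
    {"dx":-0.002,"dy":0,"dz":0.08,"ax":0,"ay":0,"az":0,"gripper":0.6},
    {"dx":-0.001,"dy":0,"dz":0.13,"ax":0,"ay":0,"az":0,"gripper":0.6},
    {"dx":-0.001,"dy":0,"dz":0.13,"ax":0,"ay":0,"az":0,"gripper":0.6},
    {"dx":0,"dy":0,"dz":0.1,"ax":0,"ay":0,"az":0,"gripper":0.6},
    {"dx":0,"dy":0,"dz":0.068,"ax":0,"ay":0,"az":0,"gripper":0.6},
    {"dx":0,"dy":0,"dz":0,"ax":0,"ay":0,"az":0,"gripper":0.6},
    {"dx":0,"dy":0,"dz":0,"ax":0,"ay":0,"az":0,"gripper":0.6},
    {"dx":0,"dy":0,"dz":0,"ax":0,"ay":0,"az":0,"gripper":0.6},
  ],
)

```text
clock: 35.65
eef_pos: [513.9, -314.8, 170.6]
tool_rot: [3.139, 0.001, 1.36]
force: [0.0, 0.1, -0.1]
width: 51.3
gripper_force: 0.0
```

Call:
step_arm(
  plan=[
    {"dx":0.002,"dy":0,"dz":0.006,"ax":0,"ay":0,"az":0,"gripper":0.6},
    {"dx":0,"dy":0,"dz":0,"ax":0,"ay":0,"az":0,"gripper":0},
    {"dx":0,"dy":0,"dz":0,"ax":0,"ay":0,"az":0,"gripper":0},
    {"dx":0,"dy":0,"dz":0,"ax":0,"ay":0,"az":0,"gripper":0},
    {"dx":0,"dy":0,"dz":0,"ax":0,"ay":0,"az":0,"gripper":0},
    {"dx":0,"dy":0,"dz":-0.02,"ax":0,"ay":0,"az":0,"gripper":0},
    {"dx":0,"dy":0,"dz":-0.08,"ax":0,"ay":0,"az":0,"gripper":0},
    {"dx":0,"dy":0,"dz":-0.15,"ax":0,"ay":0,"az":0,"gripper":0},
    {"dx":0,"dy":0,"dz":-0.15,"ax":0,"ay":0,"az":0,"gripper":0},
    {"dx":0,"dy":0,"dz":-0.15,"ax":0,"ay":0,"az":0,"gripper":0},
    {"dx":0,"dy":0,"dz":-0.1,"ax":0,"ay":0,"az":0,"gripper":0},
    {"dx":0,"dy":0,"dz":-0.04,"ax":0,"ay":0,"az":0,"gripper":0},
    {"dx":0,"dy":0,"dz":0,"ax":0,"ay":0,"az":0,"gripper":0},
  ],
)

```text
clock: 37.28
eef_pos: [513.0, -313.9, 374.2]
tool_rot: [-3.141, -0.0, 1.36]
force: [-0.2, 1.7, -2.2]
width: 30.6
gripper_force: 59.9
```

```bash
python3 - <<'E'
from h import *
s=where()
rows(door(1.466,177.7,62,s['eef_pos'][2]),np.pi+Y-1.466,12)
E
```

```text
t 37.3 pos [ 513.  -313.9  374.2] rot [-3.141 -0.     1.36 ] F [-0.2  1.7 -2.2] w 30.6 gf 59.9
12 rows d [ 0.1312 -0.0065  0.    ] a [-0.    -0.    -0.018] |mm 39.4 deg 1.62
```

Call:
step_arm(
  plan=[
    {"dx":0.066,"dy":-0.003,"dz":0,"ax":0,"ay":0,"az":-0.009,"gripper":0},
    {"dx":0.131,"dy":-0.0065,"dz":0,"ax":0,"ay":0,"az":-0.018,"gripper":0},
    {"dx":0.131,"dy":-0.0065,"dz":0,"ax":0,"ay":0,"az":-0.018,"gripper":0},
    {"dx":0.131,"dy":-0.0065,"dz":0,"ax":0,"ay":0,"az":-0.018,"gripper":0},
    {"dx":0.131,"dy":-0.0065,"dz":0,"ax":0,"ay":0,"az":-0.018,"gripper":0},
    {"dx":0.131,"dy":-0.0065,"dz":0,"ax":0,"ay":0,"az":-0.018,"gripper":0},
    {"dx":0.131,"dy":-0.0065,"dz":0,"ax":0,"ay":0,"az":-0.018,"gripper":0},
    {"dx":0.131,"dy":-0.0065,"dz":0,"ax":0,"ay":0,"az":-0.018,"gripper":0},
    {"dx":0.131,"dy":-0.0065,"dz":0,"ax":0,"ay":0,"az":-0.018,"gripper":0},
    {"dx":0.131,"dy":-0.0065,"dz":0,"ax":0,"ay":0,"az":-0.018,"gripper":0},
    {"dx":0.131,"dy":-0.0065,"dz":0,"ax":0,"ay":0,"az":-0.018,"gripper":0},
    {"dx":0.131,"dy":-0.0065,"dz":0,"ax":0,"ay":0,"az":-0.018,"gripper":0},
    {"dx":0.066,"dy":-0.003,"dz":0,"ax":0,"ay":0,"az":-0.009,"gripper":0},
    {"dx":0,"dy":0,"dz":0,"ax":0,"ay":0,"az":0,"gripper":0},
    {"dx":0,"dy":0,"dz":0,"ax":0,"ay":0,"az":0,"gripper":0},
    {"dx":0,"dy":0,"dz":0,"ax":0,"ay":0,"az":0,"gripper":0},
    {"dx":0,"dy":0,"dz":0,"ax":0,"ay":0,"az":0,"gripper":0},
  ],
)

```text
clock: 39.4
eef_pos: [516.0, 155.1, 374.5]
tool_rot: [3.142, 0.0, 1.697]
force: [-0.4, -1.1, -1.8]
width: 30.4
gripper_force: 59.9
```

```bash
python3 - <<'E'
from h import *
s=where()
rows(door(1.466,177.7,62,265),np.pi+Y-1.466,4)
E
```

```text
t 39.4 pos [516.  155.1 374.5] rot [3.142 0.    1.697] F [-0.4 -1.1 -1.8] w 30.4 gf 59.9
4 rows d [0.0015 0.0001 0.0913] a [ 0.      0.0001 -0.0002] |mm 27.4 deg 0.02
```

Call:
step_arm(
  plan=[
    {"dx":0.003,"dy":0,"dz":0.05,"ax":0,"ay":0,"az":0,"gripper":0},
    {"dx":0,"dy":0,"dz":0.09,"ax":0,"ay":0,"az":0,"gripper":0},
    {"dx":0,"dy":0,"dz":0.09,"ax":0,"ay":0,"az":0,"gripper":0},
    {"dx":0,"dy":0,"dz":0.09,"ax":0,"ay":0,"az":0,"gripper":0},
    {"dx":0,"dy":0,"dz":0.05,"ax":0,"ay":0,"az":0,"gripper":0},
    {"dx":0,"dy":0,"dz":0.02,"ax":0,"ay":0,"az":0,"gripper":0},
    {"dx":0,"dy":0,"dz":0,"ax":0,"ay":0,"az":0,"gripper":0},
    {"dx":0,"dy":0,"dz":0.01,"ax":0,"ay":0,"az":0,"gripper":0},
    {"dx":0,"dy":0,"dz":0.01,"ax":0,"ay":0,"az":0,"gripper":0},
    {"dx":0,"dy":0,"dz":0,"ax":0,"ay":0,"az":0,"gripper":0},
    {"dx":0,"dy":0,"dz":0,"ax":0,"ay":0,"az":0,"gripper":0},
  ],
)

```text
clock: 40.78
eef_pos: [515.7, 157.2, 251.7]
tool_rot: [3.141, -0.0, 1.699]
force: [0.3, 0.7, -1.1]
width: 30.3
gripper_force: 59.8
```

Call:
step_arm(
  plan=[
    {"dx":0,"dy":0,"dz":0.005,"ax":0,"ay":0,"az":0,"gripper":0},
    {"dx":0,"dy":0,"dz":0,"ax":0,"ay":0,"az":0,"gripper":0},
    {"dx":0,"dy":0,"dz":0,"ax":0,"ay":0,"az":0,"gripper":0.52},
    {"dx":0,"dy":0,"dz":0,"ax":0,"ay":0,"az":0,"gripper":0.52},
    {"dx":0,"dy":0,"dz":0,"ax":0,"ay":0,"az":0,"gripper":0.52},
    {"dx":0,"dy":0,"dz":-0.04,"ax":0,"ay":0,"az":0,"gripper":0.52},
    {"dx":0,"dy":0,"dz":-0.08,"ax":0,"ay":0,"az":0,"gripper":0.52},
    {"dx":0,"dy":0,"dz":-0.12,"ax":0,"ay":0,"az":0,"gripper":0.52},
    {"dx":0,"dy":0,"dz":-0.12,"ax":0,"ay":0,"az":0,"gripper":0.52},
    {"dx":0,"dy":0,"dz":-0.05,"ax":0,"ay":0,"az":0,"gripper":0.52},
    {"dx":0,"dy":0,"dz":0,"ax":0,"ay":0,"az":0,"gripper":0.52},
  ],
)

```text
clock: 42.15
eef_pos: [515.9, 157.3, 373.8]
tool_rot: [3.14, -0.0, 1.699]
force: [0.2, -0.2, -0.2]
width: 44.5
gripper_force: 0.0
```

```bash
python3 - <<'E'
from h import *
s=where();P=cloud(snap('wrist'));z=P[...,2]
for c in((516,157),(580,165)):
    m=(abs(z-260)<4)&(abs(P[...,0]-c[0])<28)&(abs(P[...,1]-c[1])<28);p=P[m]
    cc,r=cv2.minEnclosingCircle(p[:,:2].astype(np.float32));print('can top',m.sum(),np.round(cc,1),round(r,1),np.median(p[:,2]))
S=cloud(snap('scene'));z=S[...,2]
m=(abs(z-10)<5)&(S[...,0]>370)&(S[...,0]<620)&(S[...,1]>-190)&(S[...,1]<130)
nn,l,st,ce=cv2.connectedComponentsWithStats(m.astype(np.uint8));i=1+np.argmax(st[1:,4]);p=S[l==i];r=cv2.minAreaRect(p[:,:2].astype(np.float32));print('cover',st[i,4],np.round(r[0],1),np.round(r[1],1),r[2])
rows([478,-25,200],np.pi/2,6)
E
```

```text
t 42.1 pos [515.9 157.3 373.8] rot [ 3.14  -0.     1.699] F [ 0.2 -0.2 -0.2] w 44.5 gf 0.0
can top 1320 [516.7 157.2] 15.5 260.1853590003993
can top 1339 [580.1 164.9] 15.6 260.12423549017365
cover 3176 [476.9 -17.5] [268.4 175.2] 89.57927703857422
6 rows d [-0.0992 -0.028   0.0956] a [-0.0002  0.0001  0.0137] |mm 42.2 deg 1.23
```

Call:
step_arm(
  plan=[
    {"dx":-0.1,"dy":-0.028,"dz":0,"ax":0,"ay":0,"az":0.0137,"gripper":0.55},
    {"dx":-0.1,"dy":-0.028,"dz":0,"ax":0,"ay":0,"az":0.0137,"gripper":0.55},
    {"dx":-0.1,"dy":-0.028,"dz":0,"ax":0,"ay":0,"az":0.0137,"gripper":0.55},
    {"dx":-0.1,"dy":-0.028,"dz":0.05,"ax":0,"ay":0,"az":0.0137,"gripper":0.55},
    {"dx":-0.1,"dy":-0.028,"dz":0.15,"ax":0,"ay":0,"az":0.0137,"gripper":0.55},
    {"dx":-0.1,"dy":-0.028,"dz":0.15,"ax":0,"ay":0,"az":0.0137,"gripper":0.55},
    {"dx":0,"dy":0,"dz":0.1,"ax":0,"ay":0,"az":0,"gripper":0.55},
    {"dx":0,"dy":0,"dz":0.05,"ax":0,"ay":0,"az":0,"gripper":0.55},
    {"dx":0,"dy":0,"dz":0,"ax":0,"ay":0,"az":0,"gripper":0.55},
    {"dx":0,"dy":0,"dz":0,"ax":0,"ay":0,"az":0,"gripper":0.55},
  ],
)

```text
clock: 43.5
eef_pos: [478.8, -25.9, 223.0]
tool_rot: [-3.141, -0.0, 1.571]
force: [-0.3, 0.4, 0.4]
width: 46.7
gripper_force: 0.0
```

```bash
python3 - <<'E'
from h import *
s=where();P=cloud(snap('wrist'));z=P[...,2]
a=(abs(P[...,0]-478)<70)&(abs(P[...,1]+25)<110)
m=a&(abs(z-60)<5);p=P[m];r=cv2.minAreaRect(p[:,:2].astype(np.float32));print('grip',m.sum(),np.round(r[0],1),np.round(r[1],1),r[2])
rows([*r[0],56],np.radians(r[2] if r[2]>45 else r[2]+90),5)
E
```

```text
t 43.5 pos [478.8 -25.9 223. ] rot [-3.141 -0.     1.571] F [-0.3  0.4  0.4] w 46.7 gf 0.0
grip 2521 [477.1 -23.4] [ 18.  109.2] 0.03490768000483513
5 rows d [ 0.0017 -0.0014  0.1116] a [ 0.0001 -0.     -0.0001] |mm 33.5 deg 0.01
```

Call:
step_arm(
  plan=[
    {"dx":0.002,"dy":-0.002,"dz":0.12,"ax":0,"ay":0,"az":0,"gripper":0.55},
    {"dx":0.002,"dy":-0.002,"dz":0.15,"ax":0,"ay":0,"az":0,"gripper":0.55},
    {"dx":0.002,"dy":-0.001,"dz":0.15,"ax":0,"ay":0,"az":0,"gripper":0.55},
    {"dx":0,"dy":0,"dz":0.1,"ax":0,"ay":0,"az":0,"gripper":0.55},
    {"dx":0,"dy":0,"dz":0.035,"ax":0,"ay":0,"az":0,"gripper":0.55},
    {"dx":0,"dy":0,"dz":0,"ax":0,"ay":0,"az":0,"gripper":0.55},
    {"dx":0,"dy":0,"dz":0,"ax":0,"ay":0,"az":0,"gripper":0},
    {"dx":0,"dy":0,"dz":0,"ax":0,"ay":0,"az":0,"gripper":0},
    {"dx":0,"dy":0,"dz":0,"ax":0,"ay":0,"az":0,"gripper":0},
    {"dx":0,"dy":0,"dz":0,"ax":0,"ay":0,"az":0,"gripper":0},
    {"dx":0,"dy":0,"dz":-0.02,"ax":0,"ay":0,"az":0,"gripper":0},
    {"dx":0,"dy":0,"dz":-0.1,"ax":0,"ay":0,"az":0,"gripper":0},
    {"dx":0,"dy":0,"dz":-0.2,"ax":0,"ay":0,"az":0,"gripper":0},
    {"dx":0,"dy":0,"dz":-0.2,"ax":0,"ay":0,"az":0,"gripper":0},
    {"dx":0,"dy":0,"dz":-0.2,"ax":0,"ay":0,"az":0,"gripper":0},
    {"dx":0,"dy":0,"dz":-0.15,"ax":0,"ay":0,"az":0,"gripper":0},
    {"dx":0,"dy":0,"dz":-0.05,"ax":0,"ay":0,"az":0,"gripper":0},
    {"dx":0,"dy":0,"dz":0,"ax":0,"ay":0,"az":0,"gripper":0},
  ],
)

```text
clock: 45.8
eef_pos: [477.4, -24.3, 333.9]
tool_rot: [3.139, 0.0, 1.57]
force: [-0.1, -0.3, -3.5]
width: 16.9
gripper_force: 59.3
```

```bash
python3 - <<'E'
from h import *
s=where();p=np.array(s['eef_pos']);print(p)
rows([527.1,-316.,p[2]],np.radians(78.2),8)
E
```

```text
t 45.8 pos [477.4 -24.3 333.9] rot [3.139 0.    1.57 ] F [-0.1 -0.3 -3.5] w 16.9 gf 59.3
[477.42261015 -24.25502155 333.93926782]
8 rows d [-1.194e-01  3.170e-02  1.000e-04] a [ 0.0002 -0.      0.0163] |mm 37.1 deg 1.47
```

Call:
step_arm(
  plan=[
    {"dx":-0.06,"dy":0.016,"dz":0,"ax":0,"ay":0,"az":0.008,"gripper":0},
    {"dx":-0.119,"dy":0.0317,"dz":0,"ax":0,"ay":0,"az":0.0163,"gripper":0},
    {"dx":-0.119,"dy":0.0317,"dz":0,"ax":0,"ay":0,"az":0.0163,"gripper":0},
    {"dx":-0.119,"dy":0.0317,"dz":0,"ax":0,"ay":0,"az":0.0163,"gripper":0},
    {"dx":-0.119,"dy":0.0317,"dz":0,"ax":0,"ay":0,"az":0.0163,"gripper":0},
    {"dx":-0.119,"dy":0.0317,"dz":0,"ax":0,"ay":0,"az":0.0163,"gripper":0},
    {"dx":-0.119,"dy":0.0317,"dz":0,"ax":0,"ay":0,"az":0.0163,"gripper":0},
    {"dx":-0.119,"dy":0.0317,"dz":0,"ax":0,"ay":0,"az":0.0163,"gripper":0},
    {"dx":-0.06,"dy":0.016,"dz":0,"ax":0,"ay":0,"az":0.008,"gripper":0},
    {"dx":0,"dy":0,"dz":0,"ax":0,"ay":0,"az":0,"gripper":0},
    {"dx":0,"dy":0,"dz":0,"ax":0,"ay":0,"az":0,"gripper":0},
    {"dx":0,"dy":0,"dz":0.1,"ax":0,"ay":0,"az":0,"gripper":0},
    {"dx":0,"dy":0,"dz":0.1,"ax":0,"ay":0,"az":0,"gripper":0},
    {"dx":0,"dy":0,"dz":0.03,"ax":0,"ay":0,"az":0,"gripper":0},
    {"dx":0,"dy":0,"dz":0,"ax":0,"ay":0,"az":0,"gripper":0},
    {"dx":0,"dy":0,"dz":0,"ax":0,"ay":0,"az":0,"gripper":0},
  ],
)

```text
clock: 47.8
eef_pos: [528.1, -315.4, 265.0]
tool_rot: [3.139, 0.001, 1.367]
force: [-0.0, 0.0, -2.5]
width: 16.6
gripper_force: 59.2
```

```bash
python3 - <<'E'
from h import *
s=where()
rows([527.1,-316.,244],np.radians(78.2),2)
E
```

```text
t 47.8 pos [ 528.1 -315.4  265. ] rot [3.139e+00 1.000e-03 1.367e+00] F [-0.   0.  -2.5] w 16.6 gf 59.2
2 rows d [-0.0014 -0.0015  0.0349] a [0.0008 0.0002 0.0006] |mm 10.5 deg 0.09
```

Call:
step_arm(
  plan=[
    {"dx":-0.003,"dy":-0.003,"dz":0.035,"ax":0,"ay":0,"az":0,"gripper":0},
    {"dx":0,"dy":0,"dz":0.035,"ax":0,"ay":0,"az":0,"gripper":0},
    {"dx":0,"dy":0,"dz":0.01,"ax":0,"ay":0,"az":0,"gripper":0},
    {"dx":0,"dy":0,"dz":0,"ax":0,"ay":0,"az":0,"gripper":0},
    {"dx":0,"dy":0,"dz":0,"ax":0,"ay":0,"az":0,"gripper":0},
  ],
)

```text
clock: 48.42
eef_pos: [526.1, -316.3, 243.4]
tool_rot: [3.139, 0.001, 1.366]
force: [-6.9, 4.9, 23.5]
width: 16.8
gripper_force: 63.8
```

Call:
step_arm(
  plan=[
    {"dx":0,"dy":0,"dz":-0.007,"ax":0,"ay":0,"az":0,"gripper":0},
    {"dx":0,"dy":0,"dz":0,"ax":0,"ay":0,"az":0,"gripper":0},
    {"dx":0,"dy":0,"dz":0,"ax":0,"ay":0,"az":0,"gripper":0.5},
    {"dx":0,"dy":0,"dz":0,"ax":0,"ay":0,"az":0,"gripper":0.5},
    {"dx":0,"dy":0,"dz":0,"ax":0,"ay":0,"az":0,"gripper":0.5},
    {"dx":0,"dy":0,"dz":-0.04,"ax":0,"ay":0,"az":0,"gripper":0.5},
    {"dx":0,"dy":0,"dz":-0.1,"ax":0,"ay":0,"az":0,"gripper":0.5},
    {"dx":0,"dy":0,"dz":-0.15,"ax":0,"ay":0,"az":0,"gripper":0.5},
    {"dx":0,"dy":0,"dz":-0.1,"ax":0,"ay":0,"az":0,"gripper":0.5},
    {"dx":0,"dy":0,"dz":0,"ax":0,"ay":0,"az":0,"gripper":0.5},
  ],
)

```text
clock: 49.68
eef_pos: [527.5, -316.8, 362.2]
tool_rot: [3.135, 0.002, 1.366]
force: [-0.6, -0.3, 0.2]
width: 42.9
gripper_force: 0.0
```

```bash
python3 - <<'E'
from h import *
s=where();P=cloud(snap('wrist'));z=P[...,2];S=cloud(snap('scene'));z2=S[...,2]
def rr(P,m,n):
    nn,l,st,c=cv2.connectedComponentsWithStats(m.astype(np.uint8));i=1+np.argmax(st[1:,4]);p=P[l==i]
    r=cv2.minAreaRect(p[:,:2].astype(np.float32));print(n,st[i,4],np.round(r[0],1),np.round(r[1],1),round(r[2],1),np.median(p[:,2]).round(1))
rr(P,(abs(z-196)<5)&(abs(P[...,0]-527)<130)&(abs(P[...,1]+316)<150),'cover w')
rr(P,(abs(z-246)<5)&(abs(P[...,0]-527)<130)&(abs(P[...,1]+316)<150),'grip w')
rr(S,(abs(z2-196)<5)&(abs(S[...,0]-527)<130)&(abs(S[...,1]+316)<150),'cover s')
# door shut: front-face push point
for t in (1.466,1.2,.6,.03): print(t,door(t,290,-30).round(1),door(t,290,0).round(1))
E
```

```text
t 49.7 pos [ 527.5 -316.8  362.2] rot [3.135e+00 2.000e-03 1.366e+00] F [-0.6 -0.3  0.2] w 42.9 gf 0.0
cover w 45431 [ 526.2 -315.3] [245.4 170.6] 78.2 196.3
grip w 3462 [ 526.3 -315.2] [108.8  18. ] 78.1 246.1
cover s 3033 [ 526.5 -314.3] [246.  169.9] 78.3 196.4
1.466 [392.8 233.8   0. ] [396.7 204.    0. ]
1.2 [405.  157.4   0. ] [416.5 129.7   0. ]
0.6 [501.   14.3   0. ] [526.1  -2.    0. ]
0.03 [652.3 -48.8   0. ] [682.3 -49.    0. ]
```

Cover is square on the crate. Now the door: fist outside its front face, pushed round in an arc.

```bash
python3 - <<'E'
from h import *
where();rows(door(1.466,243,-45,375),np.pi/2+Y-1.466,14)
E
```

```text
t 49.8 pos [ 526.  -315.9  358.8] rot [3.141 0.    1.366] F [-0.2  0.1 -0.1] w 42.9 gf 0.0
14 rows d [ 0.0872 -0.1178 -0.0039] a [ 0.     -0.      0.0563] |mm 44.0 deg 5.07
```

Call:
step_arm(
  plan=[
    {"dx":0.087,"dy":-0.118,"dz":-0.004,"ax":0,"ay":0,"az":0.0563,"gripper":0},
    {"dx":0.087,"dy":-0.118,"dz":-0.004,"ax":0,"ay":0,"az":0.0563,"gripper":0},
    {"dx":0.087,"dy":-0.118,"dz":-0.004,"ax":0,"ay":0,"az":0.0563,"gripper":0},
    {"dx":0.087,"dy":-0.118,"dz":-0.004,"ax":0,"ay":0,"az":0.0563,"gripper":0},
    {"dx":0.087,"dy":-0.118,"dz":-0.004,"ax":0,"ay":0,"az":0.0563,"gripper":0},
    {"dx":0.087,"dy":-0.118,"dz":-0.004,"ax":0,"ay":0,"az":0.0563,"gripper":0},
    {"dx":0.087,"dy":-0.118,"dz":-0.004,"ax":0,"ay":0,"az":0.0563,"gripper":0},
    {"dx":0.087,"dy":-0.118,"dz":-0.004,"ax":0,"ay":0,"az":0.0563,"gripper":0},
    {"dx":0.087,"dy":-0.118,"dz":-0.004,"ax":0,"ay":0,"az":0.0563,"gripper":0},
    {"dx":0.087,"dy":-0.118,"dz":-0.004,"ax":0,"ay":0,"az":0.0563,"gripper":0},
    {"dx":0.087,"dy":-0.118,"dz":-0.004,"ax":0,"ay":0,"az":0.0563,"gripper":0},
    {"dx":0.087,"dy":-0.118,"dz":-0.004,"ax":0,"ay":0,"az":0.0563,"gripper":0},
    {"dx":0.087,"dy":-0.118,"dz":-0.004,"ax":0,"ay":0,"az":0.0563,"gripper":0},
    {"dx":0.087,"dy":-0.118,"dz":-0.004,"ax":0,"ay":0,"az":0.0563,"gripper":0},
    {"dx":0,"dy":0,"dz":0,"ax":0,"ay":0,"az":0,"gripper":0},
    {"dx":0,"dy":0,"dz":0,"ax":0,"ay":0,"az":0,"gripper":0},
  ],
)

```text
clock: 51.78
eef_pos: [435.9, 253.4, 374.3]
tool_rot: [3.14, 0.003, 0.128]
force: [0.3, -1.7, 0.5]
width: -0.1
gripper_force: 0.0
```

```bash
python3 - <<'E'
from h import *
where();z=250
rows(door(1.466,243,-45,z),np.pi/2+Y-1.466,4)
s=dict(ctrl.read_state())
def nxt(t0,t1,n,o0=-14,o1=-14):
    s['eef_pos']=door(t0,243,o0,z);s['tool_rot']=[np.pi,0,np.pi/2+Y-t0];rows(door(t1,243,o1,z),np.pi/2+Y-t1,n,s)
nxt(1.466,1.466,4,-45,-14);nxt(1.466,.5,20);nxt(.5,.1,10);nxt(.1,0,4)
E
```

```text
t 51.8 pos [435.9 253.4 374.3] rot [3.14e+00 3.00e-03 1.28e-01] F [ 0.3 -1.7  0.5] w -0.1 gf 0.0
4 rows d [ 0.0017 -0.001   0.1035] a [0.0003 0.0004 0.0001] |mm 31.1 deg 0.05
4 rows d [0.     0.0258 0.    ] a [0. 0. 0.] |mm 7.8 deg 0.0
20 rows d [-0.0013  0.0392  0.    ] a [ 0.      0.     -0.0307] |mm 11.8 deg 2.77
10 rows d [-0.0012  0.0324  0.    ] a [ 0.      0.     -0.0255] |mm 9.7 deg 2.29
4 rows d [-0.0009  0.0203  0.    ] a [ 0.      0.     -0.0159] |mm 6.1 deg 1.43
```

Call:
step_arm(
  plan=[
    {"dx":0.006,"dy":-0.003,"dz":0.1,"ax":0,"ay":0,"az":0,"gripper":0},
    {"dx":0,"dy":0,"dz":0.12,"ax":0,"ay":0,"az":0,"gripper":0},
    {"dx":0,"dy":0,"dz":0.12,"ax":0,"ay":0,"az":0,"gripper":0},
    {"dx":0,"dy":0,"dz":0.07,"ax":0,"ay":0,"az":0,"gripper":0},
    {"dx":0,"dy":0,"dz":0,"ax":0,"ay":0,"az":0,"gripper":0},
    {"dx":0,"dy":0.03,"dz":0,"ax":0,"ay":0,"az":0,"gripper":0},
    {"dx":0,"dy":0.03,"dz":0,"ax":0,"ay":0,"az":0,"gripper":0},
    {"dx":0,"dy":0.025,"dz":0,"ax":0,"ay":0,"az":0,"gripper":0},
    {"dx":0,"dy":0.018,"dz":0,"ax":0,"ay":0,"az":0,"gripper":0},
    {"dx":-0.0007,"dy":0.02,"dz":0,"ax":0,"ay":0,"az":-0.0155,"gripper":0},
    {"dx":-0.001,"dy":0.03,"dz":0,"ax":0,"ay":0,"az":-0.0235,"gripper":0},
    {"dx":-0.0013,"dy":0.039,"dz":0,"ax":0,"ay":0,"az":-0.0307,"gripper":0},
    {"dx":-0.0013,"dy":0.039,"dz":0,"ax":0,"ay":0,"az":-0.0307,"gripper":0},
    {"dx":-0.0013,"dy":0.039,"dz":0,"ax":0,"ay":0,"az":-0.0307,"gripper":0},
    {"dx":-0.0013,"dy":0.039,"dz":0,"ax":0,"ay":0,"az":-0.0307,"gripper":0},
    {"dx":-0.0013,"dy":0.039,"dz":0,"ax":0,"ay":0,"az":-0.0307,"gripper":0},
    {"dx":-0.0013,"dy":0.039,"dz":0,"ax":0,"ay":0,"az":-0.0307,"gripper":0},
    {"dx":-0.0013,"dy":0.039,"dz":0,"ax":0,"ay":0,"az":-0.0307,"gripper":0},
  ],
)

```text
clock: 54.02
eef_pos: [467.8, 131.5, 252.4]
tool_rot: [-3.141, 0.0, 0.529]
force: [0.0, 0.2, 1.9]
width: -0.1
gripper_force: 0.0
```

```bash
python3 - <<'E'
from h import *
s=where();th=np.pi/2+Y-s['tool_rot'][2];print(th,door(th,243,-14))
rows(door(.4,243,-13,s['eef_pos'][2]),np.pi/2+Y-.4,12)
im=snap('scene','s7.png')
E
```

```text
t 54.0 pos [467.8 131.5 252.4] rot [-3.141  0.     0.529] F [0.  0.2 1.9] w -0.1 gf 0.0
1.0643705860463366 [467.49684283 130.35918004   0.        ]
12 rows d [-0.0015  0.0453 -0.    ] a [-0.      0.     -0.0352] |mm 13.6 deg 3.17
```

View pics/s7.png

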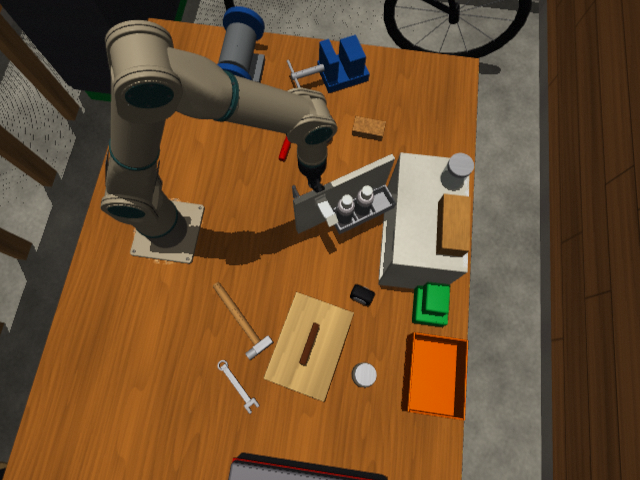

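The door is following, and both cans stand upright in the rack at (347,205) and (366,194).

Call:
step_arm(
  plan=[
    {"dx":-0.0013,"dy":0.039,"dz":0,"ax":0,"ay":0,"az":-0.0307,"gripper":0},
    {"dx":-0.0013,"dy":0.039,"dz":0,"ax":0,"ay":0,"az":-0.0307,"gripper":0},
    {"dx":-0.0013,"dy":0.039,"dz":0,"ax":0,"ay":0,"az":-0.0307,"gripper":0},
    {"dx":-0.0013,"dy":0.039,"dz":0,"ax":0,"ay":0,"az":-0.0307,"gripper":0},
    {"dx":-0.0013,"dy":0.039,"dz":0,"ax":0,"ay":0,"az":-0.0307,"gripper":0},
    {"dx":-0.0013,"dy":0.039,"dz":0,"ax":0,"ay":0,"az":-0.0307,"gripper":0},
    {"dx":-0.0013,"dy":0.039,"dz":0,"ax":0,"ay":0,"az":-0.0307,"gripper":0},
    {"dx":-0.0013,"dy":0.039,"dz":0,"ax":0,"ay":0,"az":-0.0307,"gripper":0},
    {"dx":-0.0013,"dy":0.039,"dz":0,"ax":0,"ay":0,"az":-0.0307,"gripper":0},
    {"dx":-0.0013,"dy":0.039,"dz":0,"ax":0,"ay":0,"az":-0.0307,"gripper":0},
    {"dx":-0.0012,"dy":0.0324,"dz":0,"ax":0,"ay":0,"az":-0.0255,"gripper":0},
    {"dx":-0.0012,"dy":0.0324,"dz":0,"ax":0,"ay":0,"az":-0.0255,"gripper":0},
    {"dx":-0.0012,"dy":0.0324,"dz":0,"ax":0,"ay":0,"az":-0.0255,"gripper":0},
    {"dx":-0.0012,"dy":0.0324,"dz":0,"ax":0,"ay":0,"az":-0.0255,"gripper":0},
    {"dx":0,"dy":0,"dz":0,"ax":0,"ay":0,"az":0,"gripper":0},
  ],
)

```text
clock: 55.95
eef_pos: [577.0, 23.7, 252.0]
tool_rot: [-3.141, 0.0, 1.168]
force: [-0.6, -0.1, -0.1]
width: -0.1
gripper_force: 0.0
```

```bash
python3 - <<'E'
from h import *
s=where();th=np.pi/2+Y-s['tool_rot'][2];print(th,door(th,243,-14))
rows(door(.0,243,-12,s['eef_pos'][2]),np.pi/2+Y,16)
E
```

```text
t 56.0 pos [577.   23.7 252. ] rot [-3.141  0.     1.168] F [-0.6 -0.1 -0.1] w -0.1 gf 0.0
0.42591018299136096 [576.1414602   22.94787259   0.        ]
16 rows d [-0.001   0.0218 -0.    ] a [-0.      0.     -0.0169] |mm 6.6 deg 1.53
```

Call:
step_arm(
  plan=[
    {"dx":-0.001,"dy":0.0218,"dz":0,"ax":0,"ay":0,"az":-0.017,"gripper":0},
    {"dx":-0.001,"dy":0.0218,"dz":0,"ax":0,"ay":0,"az":-0.017,"gripper":0},
    {"dx":-0.001,"dy":0.0218,"dz":0,"ax":0,"ay":0,"az":-0.017,"gripper":0},
    {"dx":-0.001,"dy":0.0218,"dz":0,"ax":0,"ay":0,"az":-0.017,"gripper":0},
    {"dx":-0.001,"dy":0.0218,"dz":0,"ax":0,"ay":0,"az":-0.017,"gripper":0},
    {"dx":-0.001,"dy":0.0218,"dz":0,"ax":0,"ay":0,"az":-0.017,"gripper":0},
    {"dx":-0.001,"dy":0.0218,"dz":0,"ax":0,"ay":0,"az":-0.017,"gripper":0},
    {"dx":-0.001,"dy":0.0218,"dz":0,"ax":0,"ay":0,"az":-0.017,"gripper":0},
    {"dx":-0.001,"dy":0.0218,"dz":0,"ax":0,"ay":0,"az":-0.017,"gripper":0},
    {"dx":-0.001,"dy":0.0218,"dz":0,"ax":0,"ay":0,"az":-0.017,"gripper":0},
    {"dx":-0.001,"dy":0.0218,"dz":0,"ax":0,"ay":0,"az":-0.017,"gripper":0},
    {"dx":-0.001,"dy":0.0218,"dz":0,"ax":0,"ay":0,"az":-0.017,"gripper":0},
    {"dx":-0.001,"dy":0.0218,"dz":0,"ax":0,"ay":0,"az":-0.017,"gripper":0},
    {"dx":-0.001,"dy":0.0218,"dz":0,"ax":0,"ay":0,"az":-0.017,"gripper":0},
    {"dx":0,"dy":0,"dz":0,"ax":0,"ay":0,"az":0,"gripper":0},
  ],
)

```text
clock: 57.82
eef_pos: [657.7, -0.9, 252.6]
tool_rot: [-3.126, 0.003, 1.545]
force: [-23.1, -2.6, 15.6]
width: 0.1
gripper_force: 0.0
```

```bash
python3 - <<'E'
from h import *
s=where();th=np.pi/2+Y-s['tool_rot'][2];print(th,door(th,243,-14))
rows(door(.0,243,-12,s['eef_pos'][2]),np.pi/2+Y,4)
E
```

```text
t 57.8 pos [657.7  -0.9 252.6] rot [-3.126e+00  3.000e-03  1.545e+00] F [-23.1  -2.6  15.6] w 0.1 gf 0.0
0.04915268526593297 [663.95040937  -1.55080738   0.        ]
4 rows d [-0.0009  0.0168 -0.0002] a [-0.0026  0.0005 -0.0078] |mm 5.1 deg 0.74
```

Resistance of 23 N at about 0.07 rad, more than the catch should give. I look before pushing more.

```bash
python3 - <<'E'
from h import *
s=where()
a=snap('side');b=snap('wrist');P=cloud(a);S=cloud(snap('scene'))
c=a['color'][60:260,180:420];c=cv2.resize(c,(600,500));w=b['color'];
cv2.imwrite('pics/x8.png',np.hstack([cv2.resize(c,(400,333)),cv2.resize(w,(400,333))])[:,:,::-1])
for Q in(P,S):
    z=Q[...,2];m=(abs(z-280)<4)&(Q[...,0]>640)&(Q[...,0]<706)&(Q[...,1]<235)&(Q[...,1]>-75)
    h=[]
    for y in range(-70,231,10):
        q=Q[m&(abs(Q[...,1]-y)<5)]
        if len(q): h.append((y,np.percentile(q[:,0],10)))
    h=np.array(h);k=np.polyfit(h[:,1]*0+h[:,0],h[:,1],1);r=h[:,1]-np.polyval(k,h[:,0]);g=abs(r)<3;k=np.polyfit(h[g,0],h[g,1],1);print('th',Y+k[0],g.sum(),len(h))
E
```

```text
t 57.8 pos [657.7  -0.9 252.6] rot [-3.126e+00  3.000e-03  1.545e+00] F [-23.1  -2.6  15.6] w 0.1 gf 0.0
th 0.0027043320854016582 20 20Traceback (most recent call last):
  File "<stdin>", line 12, in <module>
    raise TypeError("expected non-empty vector for x")
TypeError: expected non-empty vector for x
```

View pics/x8.png

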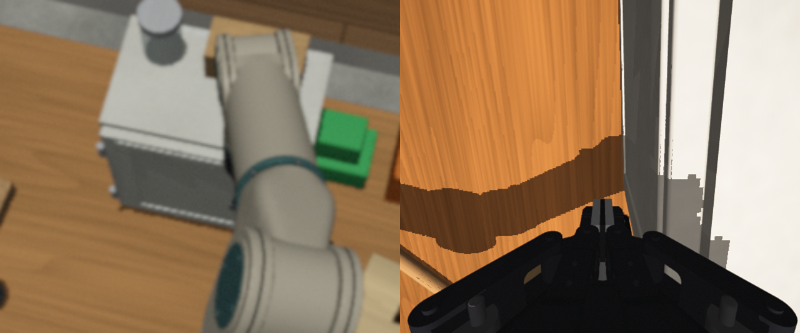

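```bash
python3 - <<'E'
from h import *
s=where();P=cloud(snap('wrist'));S=cloud(snap('side'));z=P[...,2]
for n,Q in(('w',P),('side',S)):
  z=Q[...,2]
  for y in range(20,221,40):
    q=Q[(abs(z-280)<4)&(abs(Q[...,1]-y)<3)&(Q[...,0]>640)&(Q[...,0]<760)];x=np.sort(q[:,0])
    if len(x): 
        d=np.diff(x);g=[(x[i].round(1),x[i+1].round(1)) for i in np.where(d>2.5)[0]];print(n,y,'front',x[:3].round(1),'gaps',g,'closed exp',(H[0]+(241-y)*.023).round(1))
E
```

```text
t 58.0 pos [657.7  -0.9 252.6] rot [-3.126e+00  3.000e-03  1.545e+00] F [-22.9  -1.9  14.7] w -0.4 gf 0.0
w 20 front [690. 690. 690.] gaps [(np.float64(708.1), np.float64(711.5))] closed exp 689.4
w 60 front [688.9 689.  689. ] gaps [(np.float64(707.0), np.float64(710.5))] closed exp 688.5
w 100 front [687.8 687.8 687.9] gaps [(np.float64(706.3), np.float64(709.3))] closed exp 687.5
side 60 front [687.  687.8 689.7] gaps [(np.float64(698.5), np.float64(701.7)), (np.float64(706.5), np.float64(709.3)), (np.float64(709.4), np.float64(712.6)), (np.float64(726.1), np.float64(729.1)), (np.float64(731.3), np.float64(735.2)), (np.float64(735.2), np.float64(738.2)), (np.float64(740.2), np.float64(743.7)), (np.float64(743.9), np.float64(747.4)), (np.float64(750.2), np.float64(753.4))] closed exp 688.5
side 100 front [684.9 688.4 688.8] gaps [(np.float64(684.9), np.float64(688.4)), (np.float64(704.2), np.float64(710.4)), (np.float64(723.2), np.float64(726.0)), (np.float64(727.8), np.float64(730.4)), (np.float64(735.3), np.float64(737.9)), (np.float64(739.3), np.float64(742.2)), (np.float64(745.
[... 434 characters left out ...]
1.7), np.float64(705.6)), (np.float64(713.8), np.float64(716.9)), (np.float64(726.5), np.float64(729.2)), (np.float64(731.6), np.float64(734.5)), (np.float64(739.9), np.float64(742.6)), (np.float64(753.7), np.float64(757.5))] closed exp 685.7
side 220 front [683.8 684.7 685.5] gaps [(np.float64(690.7), np.float64(693.7)), (np.float64(698.7), np.float64(701.2)), (np.float64(701.2), np.float64(706.5)), (np.float64(706.5), np.float64(709.6)), (np.float64(714.6), np.float64(717.4)), (np.float64(718.3), np.float64(721.7)), (np.float64(725.2), np.float64(727.9)), (np.float64(728.7), np.float64(731.3)), (np.float64(741.4), np.float64(744.1)), (np.float64(751.1), np.float64(753.7))] closed exp 684.8
```

The door is already shut: its front lies on the closed line and the gap to the carcass is an even 3.5 mm. The finger's linkage was the contact. I back off and check.

Call:
step_arm(
  plan=[
    {"dx":0,"dy":-0.04,"dz":0,"ax":0,"ay":0,"az":0,"gripper":0},
    {"dx":0,"dy":-0.1,"dz":0,"ax":0,"ay":0,"az":0,"gripper":0},
    {"dx":0,"dy":-0.1,"dz":-0.05,"ax":0,"ay":0,"az":0,"gripper":0},
    {"dx":0,"dy":-0.1,"dz":-0.15,"ax":0,"ay":0,"az":0,"gripper":0},
    {"dx":0,"dy":-0.15,"dz":-0.15,"ax":0,"ay":0,"az":0,"gripper":0},
    {"dx":0,"dy":-0.1,"dz":-0.1,"ax":0,"ay":0,"az":0,"gripper":0},
    {"dx":0,"dy":0,"dz":0,"ax":0,"ay":0,"az":0,"gripper":0},
    {"dx":0,"dy":0,"dz":0,"ax":0,"ay":0,"az":0,"gripper":0},
  ],
)

```text
clock: 59.08
eef_pos: [489.0, 4.0, 386.2]
tool_rot: [3.141, 0.0, 1.543]
force: [0.4, -0.8, 0.1]
width: 0.3
gripper_force: 0.0
```

```bash
python3 - <<'E'
from h import *
s=where();P=cloud(snap('wrist'));z=P[...,2];S=cloud(snap('scene','s9.png'));z2=S[...,2]
for Q in(P,S):
  for y in(-60,-20,60,140,200):
    q=Q[(abs(Q[...,2]-280)<4)&(abs(Q[...,1]-y)<3)&(Q[...,0]>640)&(Q[...,0]<720)];x=np.sort(q[:,0])
    if len(x): print(y,x[0].round(1),'exp',(H[0]+(241-y)*.023).round(1),end='; ')
  print()
m=(abs(z2-196)<5)&(abs(S[...,0]-527)<130)&(abs(S[...,1]+316)<150);r=cv2.minAreaRect(S[m][:,:2].astype(np.float32));print('cover',np.round(r[0],1),r[1],r[2])
E
```

```text
t 59.1 pos [489.    4.  386.2] rot [3.141 0.    1.543] F [ 0.4 -0.8  0.1] w 0.3 gf 0.0
-60 653.1 exp 691.2; -20 689.7 exp 690.3; 60 687.5 exp 688.5; 
-60 655.7 exp 691.2; -20 692.1 exp 690.3; 60 689.7 exp 688.5; 140 687.5 exp 686.6; 200 685.0 exp 685.2; 
cover [ 526.5 -314.2] (246.22329711914062, 170.01719665527344) 78.29852294921875
```

View pics/s9.png

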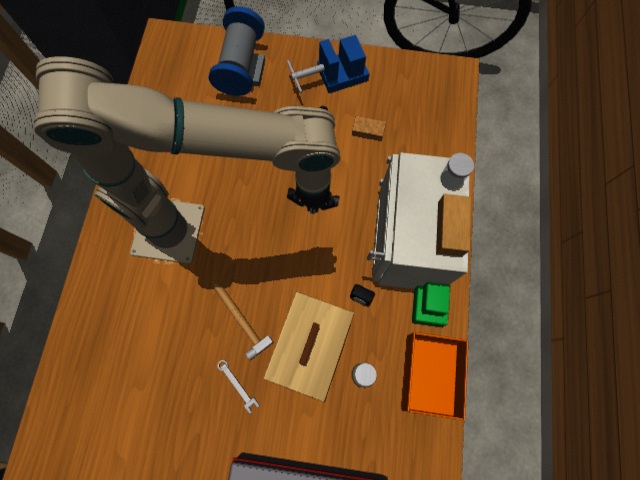

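The door is shut along (388,215), the cover lies square on the crate at (308,345), and the other things are where they were.

```bash
python3 -c "
from cell import ctrl
print(ctrl.finish_job())"
```

```text
the job is handed in; nothing more can be done
None
```

The job is handed in at about 59 s: both cans found in the crate were stood upright in the door rack, the cover (knocked about 35 mm aside during the run) is back square on the crate, and the camera measurements show the door fully shut.

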